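# Take the odd dry-fitted leg off a footstool and stand it in the leg rack

### The job

One pale beech leg has been dry-fitted by mistake among the dark walnut legs of the upside-down footstool. Rock it gently side to side, a few degrees each way, until it comes up free of its tight dowel holes: no snatching, no forcing it far over, no lifting or shoving the stool and no loosening the walnut leg beside it. Then set it down in the free part of the leg rack's ledge, dowels down and flat against the back board, leaving the leg already there and everything else alone.

Things in the scene. Friction and masses are not known exactly. Their poses are not given: they have to be found in the camera images.
- beech_leg_mid (a point): Centre of the pale beech block leg: 90 mm wide (x axis), 40 mm thick (y), 150 mm long (z), 0.36 kg. It stands in one of the cleat's two places, foot end (+z, dark glide) up and outward, 25 degrees from vertical. Four dowels stick out along -z from its lower end face (the shoulder, z = -75 mm). In its holes it can lean some 8 degrees either way about its x axis; 15 would split the wood.
- beech_dowels_in (a point): Midway between the roots of the beech leg's two inner dowels, in the shoulder face, at the leg's y = -12 mm; axes as the leg's. All four dowels are 10 x 20 mm, round-tipped, at the leg's x = +-28, y = +-12 mm, at first fully home. Each pair resists sliding with about 17 N: pulling all straight out tips the stool. Leaning the leg over one pair draws the other 0.4 mm a degree; it stays drawn.
- beech_dowels_out (a point): Midway between the roots of the two outer dowels, in the shoulder face, at the leg's y = +12 mm; axes as the leg's.
- walnut_leg_mid (a point): Centre of the dark walnut leg dry-fitted beside it, 14 mm away, same size, dowels and axes. It must stay fully home.
- stool: The child's footstool, upside down and loose on the bench, 3.5 kg in all. Origin at the centre of its face on the bench; seat board 230 mm (x) by 360 mm (y) by 28 mm thick. On its -y end two dark legs are glued, splayed towards -y, their tips 200 mm above the bench and 195 mm from the centre.
- cleat: Wooden cleat at the stool's +y end that the two dry-fitted legs stand on. Origin at the centre of its upper face, 54 mm above the bench; x along it (208 mm), y across it (56 mm, outward and down), z square to the face, along legs and holes, leaning 25 degrees outward. Leg places at x = -52 and +52 mm; a leg fully home has its shoulder at z = 0, its centre at z = 75 mm.
- rest: The fixed blue leg rack's trough: ledge and, square to it, a back board leaning back 30 degrees. Origin in their corner at mid length, 26 mm above the bench; x along the ledge (-180 to 180 mm, ends open), z up the board (95 mm high), -y out along the ledge (62 mm, then a lip 12 mm high). A leg in it stands on its dowel tips, back to the board: centre at y = -20, z = 95 mm, x and z axes as the rack's.
- spare_mid (a point): Centre of another pale leg, same size and axes, already standing loose in the rack, anywhere from x = -110 to 110 mm along the ledge; the free part of the ledge is on its longer open side
- tape_roll: Roll of masking tape, 92 mm across and 24 mm high, lying on the stool's upturned seat board near its middle. Origin at the centre of its underside.
- tape_measure: Yellow tape measure, 70 x 42 x 64 mm high. Origin at the centre of its underside.
- mallet: Wooden mallet lying on its side: 260 mm along x, head 70 x 120 x 62 mm high at its +x end. Origin under the handle near the middle.
- glue_bottle: White glue bottle with a red cap, 64 mm across and 168 mm tall. Origin at the centre of its underside.
- offcut: Offcut of board, 160 x 62 x 24 mm, lying flat. Origin at the centre of its underside.
- chisel: Yellow-handled chisel lying flat, 240 mm along x, 26 mm high. Origin underneath, near its ferrule.
Not all that is in view belongs to the job. Leave any blue look-alike of the part that bears beech_leg_mid alone.

How it is judged:
By the outcome, as a careful person would: the job done as asked, in the order asked, and still so for the second after the job is handed in, with the robot touching nothing.
It also fails if it takes over 70 s, if anything falls off the work surface, if the arm or the gripper's body presses on something with over 40 N, if the wrist force passes 120 N, or if a joint passes its speed limit or range.

### The arm

A 6-joint arm with a two-finger parallel gripper is mounted at the origin on the work surface. World frame = base frame: x ahead of the robot, y to its left, z up, the work surface at z = 0. Lengths are in mm, angles in rad, forces in N, time in s.
With the tool pointing down it reaches from about 350 to 775 mm from the base axis. Payload 7.3 kg.
Tool frame: the origin (TCP) lies on the centre line of the jaws, within the pads' length; the fingertips stand 22 mm ahead of it and the grasp point (between the pads) lies 3 mm ahead of it; z points along the fingers, y is the direction in which the jaws open and shut (so a half turn about z gives the same grasp; the last joint's range is limited). The gripper opens to 92 mm and grips with 3 to 60 N. Pads are 19 mm wide; open, the fingers measure 130 mm over their backs; the gripper's body (75 mm by 190 mm) begins 47 mm behind the grasp point.
Start: joints at [-1.349, 0.342, 1.524, -0, 1.275, -0.146], TCP at [188.794, -489.898, 248.741] pointing down, gripper open.
Joint ranges: [-2.53, 2.53], [-0.77, 2.02], [0.04, 2.7], [-1, 4.14], [0.28, 2.66], [-3.11, 3.11]. Speed limits (rad/s): [2.57, 2.57, 3.14, 3.14, 3.14, 3.14].

### API

Orientations are given as [roll, pitch, yaw] about the fixed x, y, z axes, in that order (R = Rz(yaw) Ry(pitch) Rx(roll)).
In Python, from plant import get_obs, capture, close_job gives the robot as it stands.
- The arm moves only by the tool carry_out, never from a script. Its arguments are lists of equal length, an entry for each row: "xyz": the shift along the tool's x, y, z scaled (see below), a list of three; "dr": the turn, a rotation vector about the tool's x, y, z scaled (see below), a list of three. A call has 1 to 8 rows; each row shifts and turns the commanded pose from where the row before left it, along the tool's axes as they then stand; what a row does not reach is not made up. The controller multiplies each number of a shift by 0.06 m and each number of a turn by 8 degrees. A row lasts 1/8 s, in which the tool goes at most 62.5 mm and 10.7 degrees, less where a joint would pass 70% of its speed; a pose out of reach is approached as far as the arm can. A call with a number of a shift or a turn outside -1 to 1 is refused whole. A call with a gripper value outside its range is refused whole. "gripper" is the gripper's target within -1 to 1 (fully open at 1, half-way at 0, shut at -1), set as the call begins (left out, the last holds). The fingers move at their own pace and stop on an object; the grip force is fixed at half the most. Time passes only in rows, so rows that do not move let the fingers close. It gives the time, the measured TCP pose, the force and the opening at its end, in the units of the state.
- get_obs(): the state, without advancing time (a new reading comes with each control period).
- capture(name): name is "scene" or "top" or "wrist"; returns a dict with "image" (420x560x3 uint8, blue, green, red), "fx", "fy", "cx", "cy" (pixels), "pose" (4x4, takes a point from camera to world coordinates). Camera axes: x right, y up, looking along -z (the intrinsics and any distortion apply to the point x, -y, -z); pixel columns grow to the right and rows downward; lengths in mm; the calibration is good to about 2 mm. A picture is of the moment at which its call begins. There is no depth.
- close_job(): hands the job in, once; it reports no verdict.
The state is a dict: "time": time; "joint_positions": joint angles; "dq": joint speeds; "tau": joint torques, N m; "tool_pos": TCP position; "tcp_rot": TCP orientation; "contact_force": force on the tool from outside, world axes, zero at the start; "moment": the same for the moment, N m; "grip_width": finger opening in mm.
Only numpy, scipy, OpenCV 4.12 (cv2) and the standard library are available. Lean on these libraries where they do the work, as an engineer would, in place of code of your own. Each camera call takes 0.05 s, during which the arm holds its last target.

## Working session

There is one attempt and no reset: what is moved stays moved. The work goes in short steps, Python scripts to look and compute and a tool call to move; the robot and the scene stay as the last step left them, time stands still between calls to the robot, and variables do not carry over. Pictures are saved under pics/ and viewed, and the job is handed in when it is done.

Besides the shell and the picture viewer there is one more tool, called after "Request:" in YAML: its name, and indented under it one key for each argument. carry_out: Moves the arm, as the interface text tells. Shifts and turns lie within -1 to 1; 1 stands for 0.06 m of shift or 8 degrees of turn. Its arguments: {"type":"object","properties":{"xyz":{"type":"array"},"dr":{"type":"array"},"gripper":{"type":"number"}},"required":["xyz","dr"]}

```bash
ls; mkdir -p pics
python3 - <<'E'
from plant import get_obs,capture
import cv2,pickle
print(get_obs())
for n in ["scene","top","wrist"]:
    c=capture(n); cv2.imwrite(f"pics/{n}0.png",c["image"]); pickle.dump(c,open(f"{n}0.pkl","wb"))
    print(n,{k:v for k,v in c.items() if k!="image"})
E
```

```text
pics
{'time': 0.0, 'joint_positions': array([-1.34900787e+00,  3.42702837e-01,  1.52501570e+00, -5.41174156e-05,
        1.27539180e+00, -1.45959841e-01]), 'dq': array([ 1.13900985e-03, -6.99109406e-04, -2.93032190e-04,  9.31571795e-06,
       -1.27504900e-03, -3.41129148e-04]), 'tau': array([-2.10969010e-04, -4.31245708e+01, -2.44217259e+01,  7.17471843e-02,
        5.61016321e-02, -1.38924315e-04]), 'tool_pos': array([ 188.68829632, -489.51926938,  248.05571629]), 'tcp_rot': array([-3.14008358e+00, -1.69536158e-04,  3.67763966e-01]), 'contact_force': array([-0.24791488,  0.19374414, -0.31173813]), 'moment': array([ 0.04333056, -0.0118333 ,  0.02170503]), 'grip_width': 91.97763983858982}
scene {'fx': 465.39444069834457, 'fy': 465.39444069834457, 'cx': 280.1420732931652, 'cy': 209.0727990488772, 'pose': array([[-7.74795111e-02, -7.82197513e-01,  6.18194125e-01,
         1.13428585e+03],
       [ 9.96984265e-01, -5.80540668e-02,  5.14985592e-02,
        -9.04303399e+00],
       [-4.39336193e-03,  6.20319898e-01,  7.84336613e-01,
         9.21833766e+02],
       [ 0.00000000e+00,  0.00
[... 272 characters left out ...]
07e-01,  9.04474160e-03, -2.06715588e-02,
        -7.21422859e+01],
       [-1.98545993e-02,  8.26177164e-02,  9.96383514e-01,
         1.72965023e+03],
       [ 0.00000000e+00,  0.00000000e+00,  0.00000000e+00,
         1.00000000e+00]])}
wrist {'fx': 335.70214338442133, 'fy': 335.70214338442133, 'cx': 280.59407398783685, 'cy': 210.34046060144144, 'pose': array([[ 3.58811134e-01,  9.02682047e-01,  2.37528298e-01,
         2.51636369e+02],
       [-9.33409035e-01,  3.47397720e-01,  8.97908540e-02,
        -4.65109091e+02],
       [-1.46419723e-03, -2.53929017e-01,  9.67221748e-01,
         3.83912367e+02],
       [ 0.00000000e+00,  0.00000000e+00,  0.00000000e+00,
         1.00000000e+00]])}
```

View pics/scene0.png

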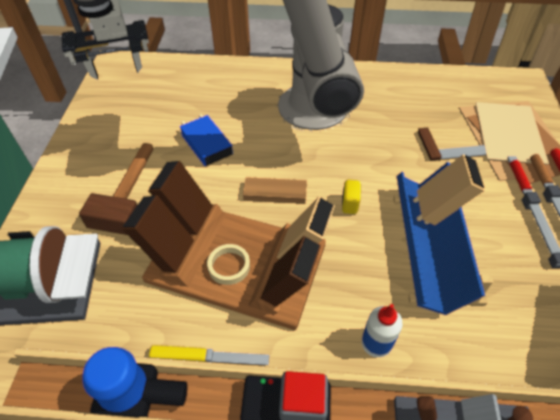

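View pics/top0.png

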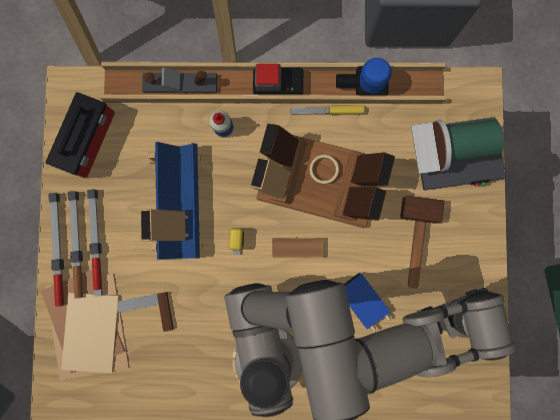

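View pics/wrist0.png

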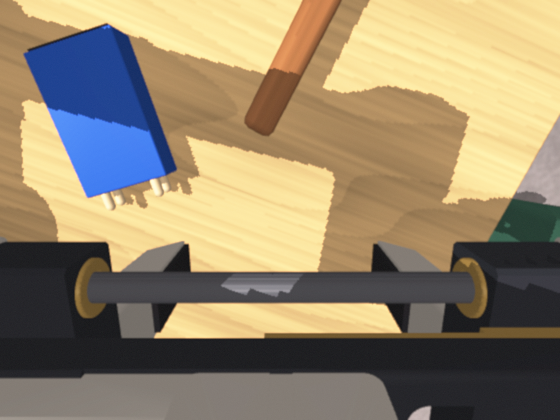

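```bash
cat > h.py <<'E'
import numpy as np,cv2,pickle
from scipy.spatial.transform import Rotation as R
def ld(n): return pickle.load(open(n+".pkl","rb"))
def ray(c,uv):
    d=np.array([(uv[0]-c["cx"])/c["fx"],-(uv[1]-c["cy"])/c["fy"],-1.]); P=c["pose"]
    d=P[:3,:3]@d; return P[:3,3],d/np.linalg.norm(d)
def onz(c,uv,z):
    o,d=ray(c,uv); return o+d*(z-o[2])/d[2]
def tri(*cu):
    A=np.zeros((3,3));b=np.zeros(3);L=[]
    for c,u in cu:
        o,d=ray(c,u);M=np.eye(3)-np.outer(d,d);A+=M;b+=M@o;L.append((o,M))
    x=np.linalg.solve(A,b); return x,[round(float(np.linalg.norm(M@(x-o))),1) for o,M in L]
def proj(c,p):
    q=c["pose"][:3,:3].T@(np.asarray(p,float)-c["pose"][:3,3])
    return np.array([c["cx"]+c["fx"]*q[0]/-q[2],c["cy"]-c["fy"]*q[1]/-q[2]])
def rpy(e): return R.from_euler("xyz",e).as_matrix()
def crop(n,src,u0,v0,w,h,s):
    im=ld(src)["image"][v0:v0+h,u0:u0+w]
    cv2.imwrite(f"pics/{n}.png",cv2.resize(im,None,fx=s,fy=s,interpolation=cv2.INTER_CUBIC))
E
python3 -c "
from h import *
crop('sA','scene0',230,180,120,150,4)
crop('sB','scene0',390,140,110,180,3.3)
crop('tA','top0',240,110,160,125,4.8)
crop('tB','top0',130,130,80,140,4.2)
"
```

```text
(no output)
```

View pics/sA.png

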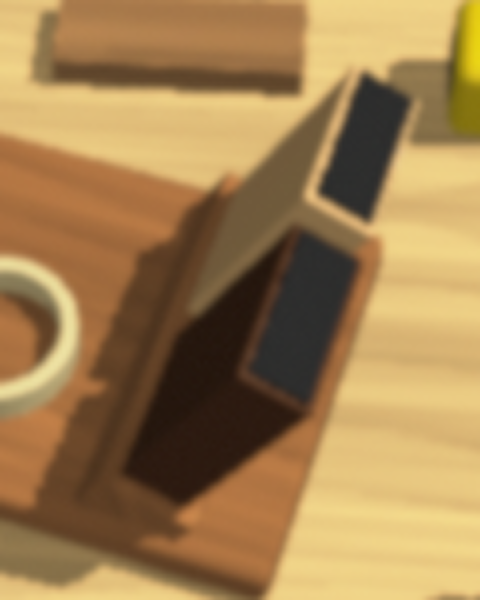

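View pics/sB.png

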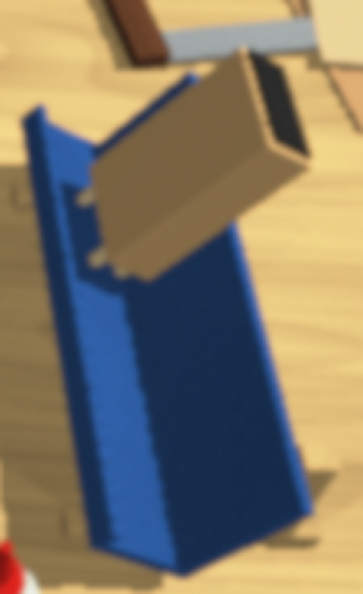

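View pics/tA.png

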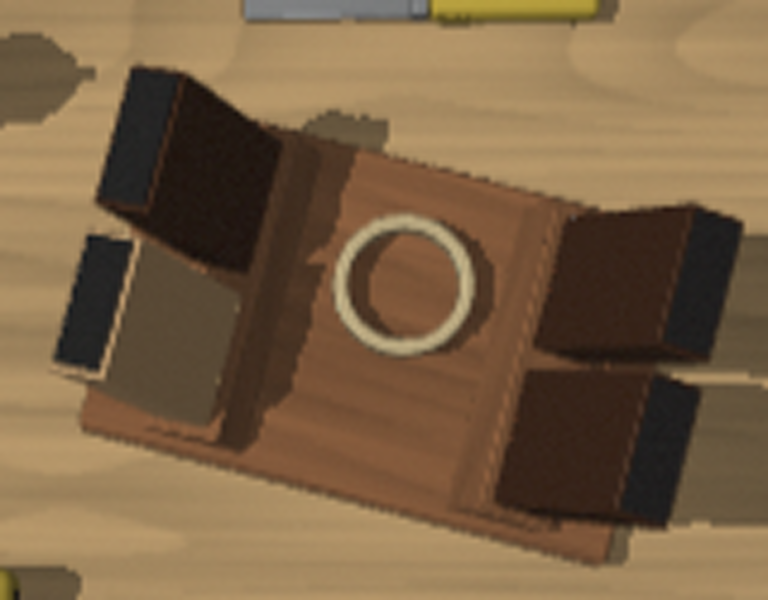

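View pics/tB.png

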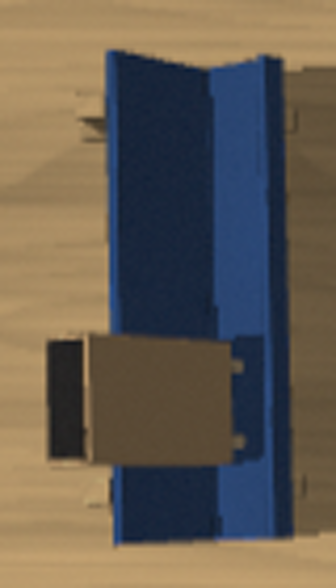

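Run:
```python
from h import *
T=ld("top0");S=ld("scene0")
t=lambda x,y:(240+x/4.8-.4,110+y/4.8-.4)
s=lambda x,y:(230+x/4-.4,180+y/4-.4)
# foot corners beech: inner far(+x), inner near, outer near, outer far
for n,a,b in [("in far",t(138,237),s(307,196)),("in near",t(103,378),s(355,67)),("out near",t(52,367),s(418,98)),("out far",t(88,231),s(373,233))]:
    print(n,tri((T,a),(S,b)), onz(T,a,198.4 if 'in' in n else 181.5)[:2],onz(S,b,198.4 if 'in' in n else 181.5)[:2])
# seat corners top z=28
for n,a in [("nearL",t(82,430)),("nearR",t(605,565))]: print(n,onz(T,a,28))
rb=lambda x,y:(130+x/4.2-.4,130+y/4.2-.4); sb=lambda x,y:(390+x/3.3-.4,140+y/3.3-.4)
for n,a,b in [("board top far",rb(107,50),sb(310,515)),("board top near",rb(115,545),sb(195,75)),("lip far",rb(272,55),sb(95,545)),("lip near",rb(282,540),sb(35,108)),("corner far",rb(212,70),sb(183,575)),
 ("spare foot in far",rb(90,465) if 0 else rb(90,333),sb(272,152)),("spare foot in near",rb(92,465),sb(242,50)),("spare out far",rb(47,340),sb(310,160)),("spare out near",rb(50,462),sb(258,47))]:
    print(n,tri((T,a),(S,b)))
```

```text
in far (array([ 6.05443714e+02, -5.18850102e-01,  1.95143907e+02]), [2.2, 2.2]) [604.80594654   1.50444309] [607.97212888  -2.72371387]
in near (array([520.57952605,  19.94242288, 192.54938707]), [1.7, 1.7]) [519.87252542  21.24935895] [525.62379803  18.06171913]
out near (array([528.40376197,  52.34240316, 179.99633068]), [0.9, 0.9]) [528.23255682  53.10165515] [529.68900192  51.33881909]
out far (array([611.97057736,  31.66557707, 176.7764985 ]), [1.3, 1.3]) [611.14414013  32.60626967] [615.35950221  30.15638396]
nearL [504.94905523  45.03475569  28.        ]
nearR [ 419.20011759 -299.03774212   28.        ]
board top far (array([672.78160344, 353.17466023, 100.11297314]), [2.1, 2.1])
board top near (array([312.81939953, 336.68075853, 101.83557881]), [1.4, 1.4])
lip far (array([678.72482129, 238.3828866 ,  55.76499445]), [4.0, 4.0])
lip near (array([317.37331051, 225.36721591,  62.24023162]), [0.3, 0.3])
corner far (array([675.42806133, 297.01100629,  17.53919677]), [1.5, 1.5])
spare foot in far (array([459.41418591, 339.68386519, 182.87899413]), [0.3, 0.3])
spare foot in near (array([368.8600453 , 335.36796766, 183.55141791]), [0.4, 0.4])
spare out far (array([454.61523125, 370.17829495, 172.09459902]), [1.8, 1.8])
spare out near (array([368.89920411, 353.98956412, 187.98003844]), [8.5, 8.5])
```

```bash
cat > plan.py <<'E'
from h import *
import json,os
L=np.deg2rad
def Rleg(yaw,tilt):  # leg frame: x along, y outward/down, z up leaning to +y
    return R.from_euler("z",yaw,degrees=True).as_matrix()@R.from_euler("x",-tilt,degrees=True).as_matrix()
FL=np.diag([1.,-1,-1])
def tool_of(legR): return legR@FL
def rows(p0,R0,way,nd=3):
    """way: list of (p,R,n). prints rows per call"""
    X=[];D=[]
    p=np.array(p0,float);Rc=np.array(R0,float)
    for p1,R1,n in way:
        rv=R.from_matrix(Rc.T@R1).as_rotvec()/n; dp=(np.array(p1)-p)/n
        for i in range(n):
            x=np.round(Rc.T@dp/60,nd); d=np.round(np.rad2deg(rv)/8,nd)
            X.append((x+0).tolist());D.append((d+0).tolist())
            p=p+Rc@x*60; Rc=Rc@R.from_rotvec(np.deg2rad(d*8)).as_matrix()
        dp=None
    for i in range(0,len(X),8):
        print("xyz",json.dumps(X[i:i+8]));print("dr",json.dumps(D[i:i+8]))
    print("end",p.round(2).tolist(),R.from_matrix(Rc).as_euler("xyz").round(4).tolist(), "n",len(X))
    return p,Rc
E
python3 - <<'E'
from plan import *
R0=rpy([-np.pi,0,.3677]);p0=[188.8,-489.9,248.7]
R1=tool_of(Rleg(-13.9,25)); z=-R1[:,2]; F=np.array([566.6,25.8,190]); t=F+70*z
print(t,z)
up=np.array([188.8,-489.9,340])
rows(p0,R0,[(up,R0,2),(np.array([t[0],t[1],340]),R1,13),(t,R1,2)],2)
E
```

```text
[573.70673304  54.51697585 253.44154509] [0.10152476 0.41024251 0.90630779]
xyz [[0.0, 0.0, -0.76], [0.0, 0.0, -0.76], [0.71, -0.47, 0.0], [0.69, -0.51, -0.02], [0.66, -0.54, -0.05], [0.64, -0.56, -0.07], [0.61, -0.59, -0.09], [0.58, -0.61, -0.12]]
dr [[0.0, 0.0, 0.0], [0.0, 0.0, 0.0], [-0.23, -0.07, 0.33], [-0.23, -0.07, 0.33], [-0.23, -0.07, 0.33], [-0.23, -0.07, 0.33], [-0.23, -0.07, 0.33], [-0.23, -0.07, 0.33]]
xyz [[0.55, -0.64, -0.15], [0.52, -0.66, -0.17], [0.49, -0.67, -0.2], [0.45, -0.69, -0.22], [0.42, -0.7, -0.25], [0.39, -0.71, -0.28], [0.35, -0.72, -0.3], [0.0, -0.3, 0.65]]
dr [[-0.23, -0.07, 0.33], [-0.23, -0.07, 0.33], [-0.23, -0.07, 0.33], [-0.23, -0.07, 0.33], [-0.23, -0.07, 0.33], [-0.23, -0.07, 0.33], [-0.23, -0.07, 0.33], [-0.02, -0.02, 0.0]]
xyz [[0.0, -0.3, 0.65]]
dr [[-0.02, -0.02, 0.0]]
end [573.45, 54.55, 253.75] [2.7063, 0.0014, -0.2423] n 17
```

Request:
carry_out:
  xyz:
    - [0,0,-0.76]
    - [0,0,-0.76]
    - [0.71,-0.47,0]
    - [0.69,-0.51,-0.02]
    - [0.66,-0.54,-0.05]
    - [0.64,-0.56,-0.07]
    - [0.61,-0.59,-0.09]
    - [0.58,-0.61,-0.12]
  dr:
    - [0,0,0]
    - [0,0,0]
    - [-0.23,-0.07,0.33]
    - [-0.23,-0.07,0.33]
    - [-0.23,-0.07,0.33]
    - [-0.23,-0.07,0.33]
    - [-0.23,-0.07,0.33]
    - [-0.23,-0.07,0.33]
  gripper: 1

```text
time: 1.15
tool_pos: [366.6, -237.5, 339.8]
tcp_rot: [2.942, 0.031, 0.085]
contact_force: [0.3, -0.6, 0.1]
grip_width: 92.0
```

Request:
carry_out:
  xyz:
    - [0.55,-0.64,-0.15]
    - [0.52,-0.66,-0.17]
    - [0.49,-0.67,-0.2]
    - [0.45,-0.69,-0.22]
    - [0.42,-0.7,-0.25]
    - [0.39,-0.71,-0.28]
    - [0.35,-0.72,-0.3]
    - [0,0,0]
  dr:
    - [-0.23,-0.07,0.33]
    - [-0.23,-0.07,0.33]
    - [-0.23,-0.07,0.33]
    - [-0.23,-0.07,0.33]
    - [-0.23,-0.07,0.33]
    - [-0.23,-0.07,0.33]
    - [-0.23,-0.07,0.33]
    - [0,0,0]

```text
time: 2.15
tool_pos: [574.4, 57.7, 336.7]
tcp_rot: [2.711, -0.0, -0.236]
contact_force: [-0.9, -0.0, 0.2]
grip_width: 92.0
```

Run:
```python
from plant import get_obs,capture
import cv2,pickle
o=get_obs()
for k in o: print(k,o[k].round(3) if hasattr(o[k],'round') else o[k])
for n in ["wrist"]:
    c=capture(n); cv2.imwrite(f"pics/{n}1.png",c["image"]); c["obs"]=o;pickle.dump(c,open(f"{n}1.pkl","wb"))
```

```text
time 2.15
joint_positions [ 0.165  0.509  1.096 -0.398  1.703  1.952]
dq [-0.057 -0.069  0.064 -0.018 -0.015 -0.038]
tau [  1.719 -52.417 -27.218  -1.636   0.767   0.46 ]
tool_pos [574.408  57.674 336.748]
tcp_rot [ 2.711 -0.    -0.236]
contact_force [-0.91  -0.016  0.169]
moment [ 0.245 -0.002 -0.057]
grip_width 92.00395077429391
```

View pics/wrist1.png

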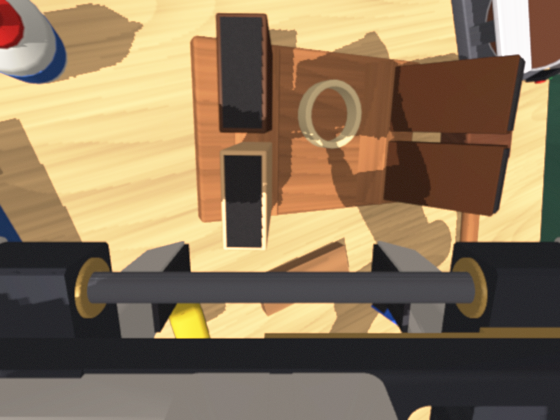

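Request:
carry_out:
  xyz:
    - [0,0,0]
    - [0,0,0]
  dr:
    - [0,0,0]
    - [0,0,0]

```text
time: 2.45
tool_pos: [572.6, 53.4, 340.5]
tcp_rot: [2.712, -0.005, -0.241]
contact_force: [-0.1, 0.6, 0.0]
grip_width: 91.6
```

```bash
cat > snap.py <<'E'
import sys,cv2,pickle
from plant import get_obs,capture
def snap(n,tag):
    o=get_obs();c=capture(n);c["obs"]=o;pickle.dump(c,open(f"{n}{tag}.pkl","wb"));cv2.imwrite(f"pics/{n}{tag}.png",c["image"]);return c
if __name__=="__main__":
    for a in sys.argv[2:]: snap(a,sys.argv[1])
    o=get_obs()
    for k in ["time","tool_pos","tcp_rot","contact_force","moment","grip_width"]: print(k,o[k].round(4) if hasattr(o[k],'round') else o[k])
E
python3 snap.py 2 wrist; python3 -c "
from h import *
crop('w2','wrist2',185,0,160,260,2.3)"
```

```text
time 2.5
tool_pos [572.6804  53.4479 340.5631]
tcp_rot [ 2.7122 -0.0048 -0.2413]
contact_force [0.4598 0.5004 0.6221]
moment [ 0.2888 -0.0728  0.0163]
grip_width 92.0489820327655
```

View pics/w2.png

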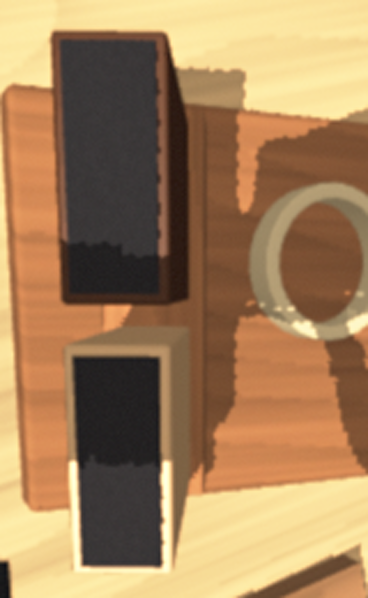

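Run:
```python
from h import *
W=ld("wrist2")
f=lambda x,y:(185+x/2.3-.3,y/2.3-.3)
for nm,L in [("beech",[(65,347),(170,347),(173,570),(74,572)]),("walnut",[(52,32),(166,36),(168,302),(62,302)])]:
    P=[onz(W,f(*q),z) for q,z in zip(L,(181.5,198.4,198.4,181.5))]
    P=np.array(P);print(nm,P.round(1).tolist());print(P.mean(0).round(1),
     [np.rad2deg(np.arctan2(*(P[a]-P[b])[[1,0]])).round(2) for a,b in((0,3),(1,2))],[np.linalg.norm(P[a]-P[b]).round(1) for a,b in((0,3),(1,2),(0,1),(2,3))])
```

```text
beech [[613.9, 32.4, 181.5], [605.6, -1.0, 198.4], [522.2, 20.0, 198.4], [529.5, 54.3, 181.5]]
[567.8  26.4 190. ] [np.float64(-14.54), np.float64(-14.14)] [np.float64(87.1), np.float64(86.1), np.float64(38.4), np.float64(38.9)]
walnut [[713.7, 6.7, 181.5], [704.1, -25.9, 198.4], [621.2, -4.4, 198.4], [629.4, 28.9, 181.5]]
[667.1   1.3 190. ] [np.float64(-14.73), np.float64(-14.54)] [np.float64(87.2), np.float64(85.6), np.float64(37.9), np.float64(38.2)]
```

Run:
```python
from plan import *
o=ld("wrist2")["obs"];p0=o["tool_pos"];R0=rpy(o["tcp_rot"])
R1=tool_of(Rleg(-14.0,25)); z=-R1[:,2]; F=np.array([567.5,26.2,190])
rows(p0,R0,[(F+45*z,R1,3),(F-27*z,R1,4)],3)
print(F-27*z)
```

```text
xyz [[0.006, -0.211, 0.574], [0.007, -0.212, 0.574], [0.008, -0.213, 0.573], [0.0, 0.0, 0.3], [0.0, 0.0, 0.3], [0.0, 0.0, 0.3], [0.0, 0.0, 0.3]]
dr [[-0.016, -0.013, 0.002], [-0.016, -0.013, 0.002], [-0.016, -0.013, 0.002], [0.0, 0.0, 0.0], [0.0, 0.0, 0.0], [0.0, 0.0, 0.0], [0.0, 0.0, 0.0]]
end [564.79, 15.16, 165.51] [2.7054, -0.0001, -0.2444] n 7
[564.7395035   15.12825328 165.52968975]
```

Request:
carry_out:
  xyz:
    - [0.006,-0.211,0.574]
    - [0.006,-0.212,0.574]
    - [0.006,-0.213,0.573]
    - [0,0,0]
    - [0,0,0]
  dr:
    - [-0.016,-0.013,0.002]
    - [-0.016,-0.013,0.002]
    - [-0.016,-0.013,0.002]
    - [0,0,0]
    - [0,0,0]

```text
time: 3.12
tool_pos: [573.0, 45.6, 231.9]
tcp_rot: [2.706, -0.002, -0.243]
contact_force: [0.9, 1.0, 0.4]
grip_width: 91.9
```

```bash
python3 snap.py 3 wrist scene
python3 - <<'E'
from plan import *
o=ld("wrist3")["obs"];p0=o["tool_pos"];R0=rpy(o["tcp_rot"])
R1=tool_of(Rleg(-14.0,25)); z=-R1[:,2]; F=np.array([567.5,26.2,190])
rows(p0,R0,[(F-27*z,R1,6)],3)
E
```

```text
time 3.225
tool_pos [573.2128  45.8376 232.1145]
tcp_rot [ 2.7064 -0.0028 -0.2431]
contact_force [0.6423 0.014  0.9857]
moment [ 0.2302 -0.0319 -0.0218]
grip_width 91.9589134985492
xyz [[-0.002, 0.002, 0.204], [-0.002, 0.002, 0.204], [-0.002, 0.002, 0.204], [-0.002, 0.002, 0.204], [-0.002, 0.001, 0.204], [-0.002, 0.001, 0.204]]
dr [[-0.001, -0.002, 0.0], [-0.001, -0.002, 0.0], [-0.001, -0.002, 0.0], [-0.001, -0.002, 0.0], [-0.001, -0.002, 0.0], [-0.001, -0.002, 0.0]]
end [564.75, 15.08, 165.55] [2.705, -0.0002, -0.2441] n 6
```

View pics/wrist3.png

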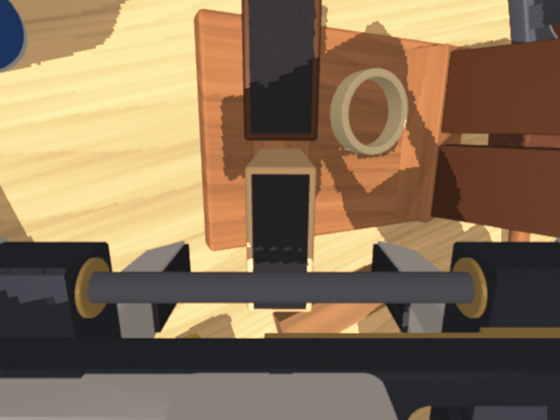

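View pics/scene3.png

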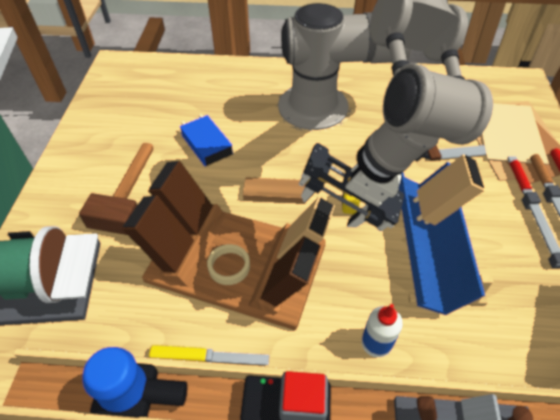

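```bash
python3 - <<'E'
from plan import *
W=ld("wrist3");S=ld("scene3");o=W["obs"];p=o["tool_pos"];Rt=rpy(o["tcp_rot"])
for k in (0,22,45): print(k,proj(W,p+k*Rt[:,2]),proj(S,p+k*Rt[:,2]))
f=[(247,166),(314,165),(312,310),(248,310)]
P=np.array([onz(W,q,z) for q,z in zip(f,(181.5,198.4,198.4,181.5))]);print(P.round(1),P.mean(0), [np.rad2deg(np.arctan2(*(P[a]-P[b])[[1,0]])).round(2) for a,b in((0,3),(1,2))],[np.linalg.norm(P[a]-P[b]).round(1) for a,b in((0,3),(1,2),(0,1),(2,3))])
E
python3 -c "
from h import *
crop('w3','wrist3',220,130,120,200,2.9)"
```

```text
0 [280.98579575 279.54121896] [333.21023296 204.93787166]
22 [280.91825033 259.80750231] [327.68035168 210.23671507]
45 [280.86363873 243.85246157] [322.12340135 215.56149658]
[[6.153e+02 3.180e+01 1.815e+02]
 [6.082e+02 4.000e-01 1.984e+02]
 [5.227e+02 2.060e+01 1.984e+02]
 [5.309e+02 5.460e+01 1.815e+02]] [569.27496275  26.84911691 189.95      ] [np.float64(-15.13), np.float64(-13.27)] [np.float64(87.4), np.float64(87.8), np.float64(36.3), np.float64(38.9)]
```

View pics/w3.png

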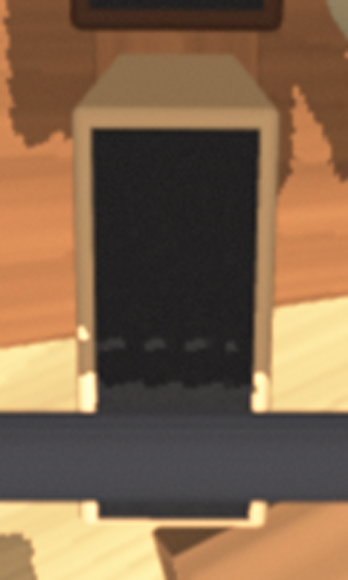

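Request:
carry_out:
  xyz:
    - [0,0,0.204]
    - [0,0,0.204]
    - [0,0,0.204]
    - [0,0,0.204]
    - [0,0,0.204]
    - [0,0,0.204]
    - [0,0,0]
    - [0,0,0]
  dr:
    - [0,0,0]
    - [0,0,0]
    - [0,0,0]
    - [0,0,0]
    - [0,0,0]
    - [0,0,0]
    - [0,0,0]
    - [0,0,0]
  gripper: 0.2

```text
time: 4.22
tool_pos: [565.1, 15.8, 163.6]
tcp_rot: [2.705, 0.0, -0.243]
contact_force: [-0.0, 0.4, 0.2]
grip_width: 55.0
```

```bash
python3 snap.py 4 wrist scene top; python3 -c "
from h import *
crop('s4','scene4',250,130,180,170,4)"
```

```text
time 4.375
tool_pos [565.1587  15.9546 163.8283]
tcp_rot [ 2.7054e+00 -1.0000e-04 -2.4270e-01]
contact_force [-0.2243  0.3984  0.0409]
moment [ 0.3176 -0.0725  0.0152]
grip_width 55.09581622215488
```

View pics/wrist4.png

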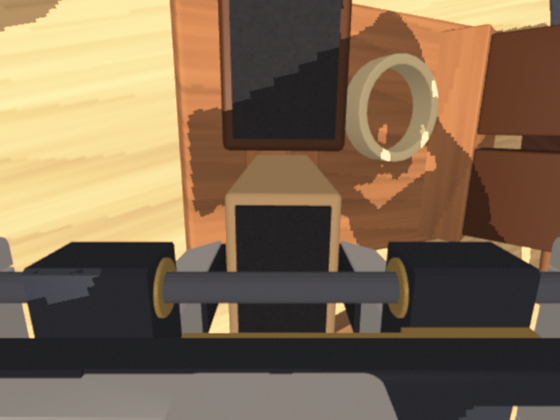

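View pics/s4.png

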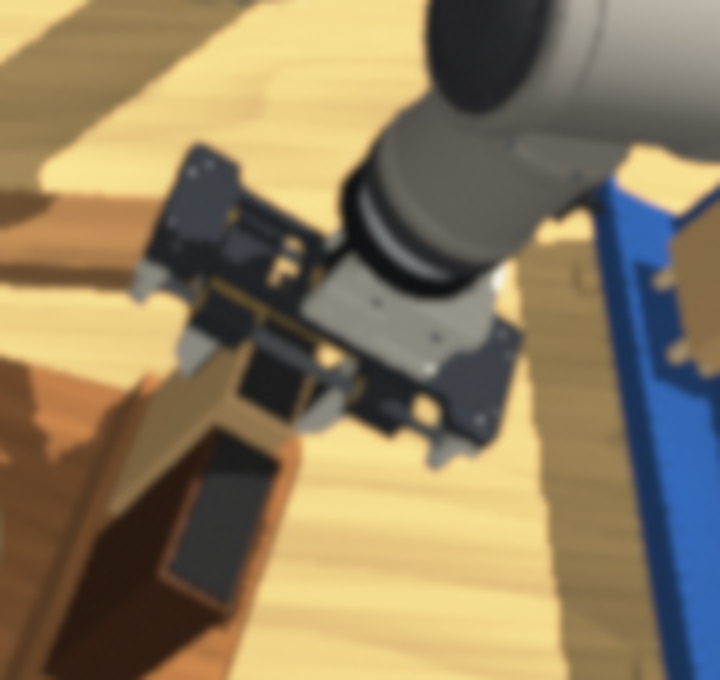

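Request:
carry_out:
  xyz:
    - [0,0.014,0]
    - [0,0,0]
    - [0,0,0]
  dr:
    - [0,0,0]
    - [0,0,0]
    - [0,0,0]
  gripper: -0.09

```text
time: 4.75
tool_pos: [564.7, 15.1, 163.8]
tcp_rot: [2.705, 0.001, -0.243]
contact_force: [0.6, -0.2, 0.0]
grip_width: 41.8
```

```bash
python3 snap.py 5 wrist;python3 -c "
from h import *
crop('w5','wrist5',160,130,240,220,3)"
```

```text
time 4.8
tool_pos [564.6899  15.0424 163.7448]
tcp_rot [ 2.7051e+00  8.0000e-04 -2.4290e-01]
contact_force [-0.055  -0.0622  0.6162]
moment [ 0.3314 -0.068   0.0268]
grip_width 41.99317971504356
```

View pics/w5.png

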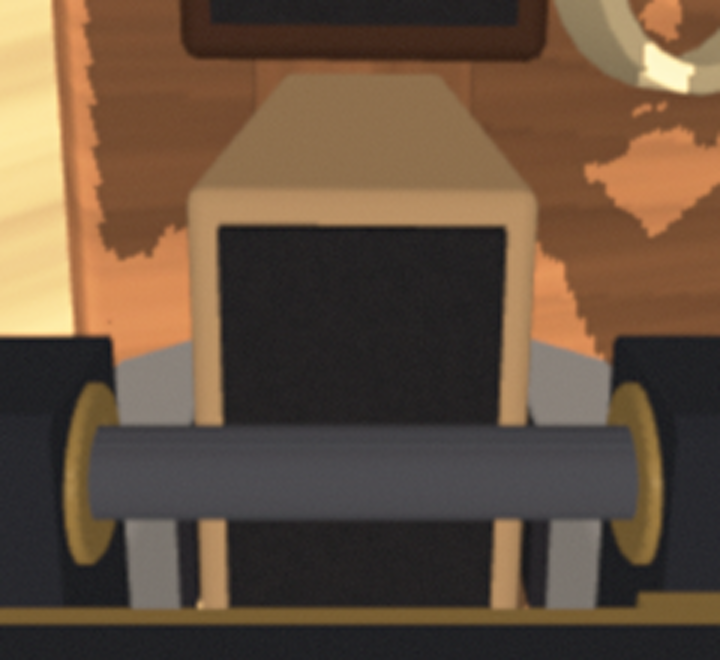

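Request:
carry_out:
  xyz:
    - [0,0,0]
    - [0,0,0]
    - [0,0,0]
  dr:
    - [0,0,0]
    - [0,0,0]
    - [0,0,0]
  gripper: -1

```text
time: 5.18
tool_pos: [564.7, 15.2, 163.7]
tcp_rot: [2.705, 0.001, -0.243]
contact_force: [0.1, 1.4, -0.1]
grip_width: 40.0
```

```bash
python3 snap.py 6 wrist scene top
```

```text
time 5.325
tool_pos [564.742   15.1836 163.6582]
tcp_rot [ 2.7054e+00  8.0000e-04 -2.4300e-01]
contact_force [ 0.257   1.2552 -0.7099]
moment [ 0.6417 -0.1952 -0.1799]
grip_width 40.05980783114022
```

```bash
cat > rock.py <<'E'
from plan import *
o=ld("wrist6")["obs"];P0=o["tool_pos"];R0=rpy(o["tcp_rot"])
ZT=121.
def pose(a,b):
    th=np.arcsin((a-b)/24.); y=0.;z=(a+b)/2
    tcp=np.array([0,y+ZT*np.sin(th),z+ZT*np.cos(th)-ZT])
    Rl=R0@FL   # leg home axes
    return P0+Rl@tcp, Rl@R.from_euler("x",-th).as_matrix()@FL
def path(states,n0,ns,nd=3):
    """states: list of (a,b); each segment linear in lean with n rows"""
    p,Rc=pose(*states[0]);X=[];D=[]
    for (s0,s1,n) in zip(states[:-1],states[1:],ns):
        for i in range(1,n+1):
            s=np.array(s0)+(np.array(s1)-s0)*i/n
            p1,R1=pose(*s)
            x=np.round(Rc.T@(p1-p)/60,nd);d=np.round(np.rad2deg(R.from_matrix(Rc.T@R1).as_rotvec())/8,nd)
            X.append((x+0).tolist());D.append((d+0).tolist());p=p+Rc@x*60;Rc=Rc@R.from_rotvec(np.deg2rad(d*8)).as_matrix()
    for i in range(0,len(X),8): print(json.dumps(X[i:i+8]));print(json.dumps(D[i:i+8]))
    print("nominal end",p.round(2))
def est(o):
    """leg state from measured tcp assuming no slip"""
    Rl=R0@FL; q=Rl.T@(o["tool_pos"]-P0); Rr=Rl.T@rpy(o["tcp_rot"])@FL
    rv=R.from_matrix(Rr).as_rotvec(degrees=True); th=-np.deg2rad(rv[0])
    sh=q+[0,0,ZT]-Rr@[0,0,ZT]
    print("lean",round(-rv[0],2),"other rot",rv[1:].round(2),"shoulder",sh.round(2),"a",round(sh[2]+12*np.sin(th),2),"b",round(sh[2]-12*np.sin(th),2),"F",(Rl.T@o["contact_force"]).round(1),"M",(Rl.T@o["moment"]).round(2),"t",o["time"],"w",round(o["grip_width"],1))
E
cat > e.py <<'E'
from rock import *; from plant import get_obs
est(get_obs())
E
python3 - <<'E'
from rock import *
path([(0,0),(1.25,0)],0,[6])
E
python3 e.py
```

```text
[[0.0, -0.018, -0.002], [0.0, -0.017, -0.001], [0.0, -0.017, -0.002], [0.0, -0.018, -0.002], [0.0, -0.017, -0.001], [0.0, -0.018, -0.002]]
[[-0.062, 0.0, 0.0], [-0.062, 0.0, 0.0], [-0.063, 0.0, 0.0], [-0.062, 0.0, 0.0], [-0.062, 0.0, 0.0], [-0.062, 0.0, 0.0]]
nominal end [566.15  20.94 161.42]
lean 0.0 other rot [-0.  0.] shoulder [ 0.02 -0.01 -0.01] a -0.01 b -0.01 F [-0.1  1.5 -0.1] M [ 0.67  0.04 -0.18] t 5.325 w 40.1
```

Request:
carry_out:
  xyz:
    - [0,-0.018,-0.002]
    - [0,-0.017,-0.001]
    - [0,-0.017,-0.002]
    - [0,-0.018,-0.002]
    - [0,-0.017,-0.001]
    - [0,-0.018,-0.002]
    - [0,0,0]
  dr:
    - [-0.062,0,0]
    - [-0.062,0,0]
    - [-0.063,0,0]
    - [-0.062,0,0]
    - [-0.062,0,0]
    - [-0.062,0,0]
    - [0,0,0]

```text
time: 6.2
tool_pos: [566.2, 21.0, 161.7]
tcp_rot: [2.653, 0.001, -0.243]
contact_force: [-0.4, 2.2, 3.7]
grip_width: 39.9
```

```bash
python3 e.py; python3 snap.py 7 wrist; python3 -c "
from rock import *
path([(1.25,0),(2.5,0)],0,[6])
a=ld('wrist6')['image'];b=ld('wrist7')['image']
cv2.imwrite('pics/c67.png',np.hstack([a[:260,150:540],b[:260,150:540]]))"
```

```text
lean 3.02 other rot [-0.02  0.02] shoulder [ 0.08 -0.16  0.88] a 1.51 b 0.24 F [-0.9  0.3  4.2] M [ 0.86  0.35 -0.15] t 6.2 w 39.9
time 6.25
tool_pos [566.1896  20.9599 161.6854]
tcp_rot [ 2.653e+00  6.000e-04 -2.427e-01]
contact_force [-0.4129  2.4654  4.1301]
moment [ 0.995   0.0607 -0.1951]
grip_width 39.44285630294568
[[0.0, -0.017, -0.002], [0.0, -0.018, -0.001], [0.0, -0.017, -0.002], [0.0, -0.018, -0.002], [0.0, -0.017, -0.001], [0.0, -0.018, -0.002]]
[[-0.062, 0.0, 0.0], [-0.063, 0.0, 0.0], [-0.062, 0.0, 0.0], [-0.062, 0.0, 0.0], [-0.063, 0.0, 0.0], [-0.062, 0.0, 0.0]]
nominal end [567.54  26.56 158.87]
```

View pics/c67.png

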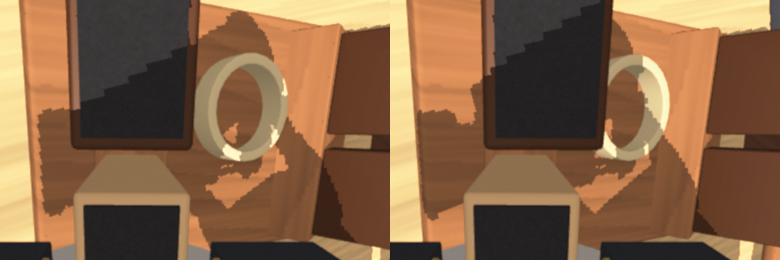

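Request:
carry_out:
  xyz:
    - [0,-0.017,-0.002]
    - [0,-0.018,-0.002]
    - [0,-0.017,-0.002]
    - [0,-0.018,-0.002]
    - [0,-0.017,-0.002]
    - [0,-0.018,-0.002]
    - [0,0,0]
  dr:
    - [-0.062,0,0]
    - [-0.063,0,0]
    - [-0.062,0,0]
    - [-0.062,0,0]
    - [-0.063,0,0]
    - [-0.062,0,0]
    - [0,0,0]

```text
time: 7.12
tool_pos: [567.7, 26.8, 159.4]
tcp_rot: [2.6, 0.0, -0.242]
contact_force: [-1.6, 5.0, 7.0]
grip_width: 39.7
```

```bash
python3 e.py; python3 snap.py 8 wrist scene; python3 -c "
from rock import *
path([(2.5,0.0),(2.5,2.5)],0,[8])
path([(2.5,2.5),(2.5,5)],0,[8])
"
```

```text
lean 6.02 other rot [-0.04  0.01] shoulder [ 0.17 -0.05  1.84] a 3.1 b 0.58 F [-2.7  1.   8.2] M [ 0.96  0.51 -0.14] t 7.125 w 39.7
time 7.225
tool_pos [567.6613  26.7461 159.4047]
tcp_rot [ 2.6005e+00  3.0000e-04 -2.4260e-01]
contact_force [-0.5906  3.9169  6.0839]
moment [ 1.0256  0.1499 -0.2934]
grip_width 39.88912986744182
[[0.0, 0.027, -0.002], [0.0, 0.026, -0.003], [0.0, 0.027, -0.002], [0.0, 0.026, -0.003], [0.0, 0.027, -0.002], [0.0, 0.026, -0.003], [0.0, 0.026, -0.002], [0.0, 0.027, -0.002]]
[[0.094, 0.0, 0.0], [0.093, 0.0, 0.0], [0.094, 0.0, 0.0], [0.093, 0.0, 0.0], [0.094, 0.0, 0.0], [0.093, 0.0, 0.0], [0.093, 0.0, 0.0], [0.093, 0.0, 0.0]]
nominal end [564.98  16.2  165.91]
[[0.0, 0.026, -0.002], [0.0, 0.026, -0.003], [0.0, 0.027, -0.002], [0.0, 0.026, -0.003], [0.0, 0.026, -0.002], [0.0, 0.026, -0.003], [0.0, 0.026, -0.002], [0.0, 0.026, -0.002]]
[[0.093, 0.0, 0.0], [0.094, 0.0, 0.0], [0.093, 0.0, 0.0], [0.093, 0.0, 0.0], [0.094, 0.0, 0.0], [0.093, 0.0, 0.0], [0.094, 0.0, 0.0], [0.093, 0.0, 0.0]]
nominal end [562.3    5.4  171.75]
```

View pics/wrist8.png

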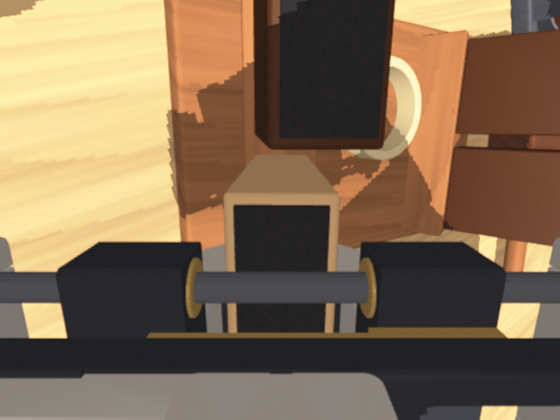

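Request:
carry_out:
  xyz:
    - [0,0.027,-0.002]
    - [0,0.026,-0.003]
    - [0,0.027,-0.002]
    - [0,0.026,-0.003]
    - [0,0.027,-0.002]
    - [0,0.026,-0.003]
    - [0,0.026,-0.002]
    - [0,0.027,-0.002]
  dr:
    - [0.094,0,0]
    - [0.093,0,0]
    - [0.094,0,0]
    - [0.093,0,0]
    - [0.094,0,0]
    - [0.093,0,0]
    - [0.093,0,0]
    - [0.093,0,0]

```text
time: 8.22
tool_pos: [564.7, 15.7, 165.5]
tcp_rot: [2.705, 0.002, -0.243]
contact_force: [1.8, 0.1, -9.3]
grip_width: 39.4
```

```bash
python3 e.py
```

```text
lean 0.01 other rot [0.05 0.02] shoulder [-0.22 -0.41  1.89] a 1.89 b 1.89 F [ 1.7  4.4 -8.2] M [ 1.06 -0.6  -0.11] t 8.225 w 39.4
```

Request:
carry_out:
  xyz:
    - [0,0.026,-0.001]
    - [0,0.026,-0.002]
    - [0,0.027,-0.001]
    - [0,0.026,-0.002]
  dr:
    - [0.093,0,0]
    - [0.094,0,0]
    - [0.093,0,0]
    - [0.093,0,0]

```text
time: 8.72
tool_pos: [563.3, 10.1, 168.6]
tcp_rot: [2.757, 0.002, -0.243]
contact_force: [2.6, -4.3, -13.5]
grip_width: 39.7
```

```bash
python3 e.py
```

```text
lean -2.95 other rot [0.06 0.02] shoulder [-0.32 -0.66  2.37] a 1.76 b 2.99 F [  3.6   2.5 -13.8] M [ 0.38 -0.84 -0.21] t 8.725 w 39.7
```

```bash
python3 -c "
from rock import *
path([(2.5,3.75),(1.6,4.1)],0,[4])
"
```

```text
[[0.0, 0.026, 0.001], [0.0, 0.027, 0.002], [0.0, 0.026, 0.001], [0.0, 0.027, 0.001]]
[[0.093, 0.0, 0.0], [0.094, 0.0, 0.0], [0.094, 0.0, 0.0], [0.093, 0.0, 0.0]]
nominal end [562.2    5.   170.99]
```

Request:
carry_out:
  xyz:
    - [0,0.026,0.001]
    - [0,0.027,0.002]
    - [0,0.026,0.001]
    - [0,0.027,0.001]
  dr:
    - [0.093,0,0]
    - [0.094,0,0]
    - [0.094,0,0]
    - [0.093,0,0]

```text
time: 9.22
tool_pos: [561.9, 4.4, 171.2]
tcp_rot: [2.809, 0.001, -0.243]
contact_force: [0.2, -4.2, -9.4]
grip_width: 39.4
```

```bash
python3 e.py; python3 snap.py 9 wrist scene; python3 -c "
from rock import *
a=ld('scene6')['image'];b=ld('scene9')['image']
f=lambda i:cv2.resize(i[150:350,130:360],None,fx=1.7,fy=1.7)
cv2.imwrite('pics/c69.png',np.hstack([f(a),f(b)]))"
```

```text
lean -5.96 other rot [0.02 0.01] shoulder [-0.15 -0.71  2.83] a 1.58 b 4.08 F [  1.2   0.3 -10.2] M [-0.45 -0.44 -0.14] t 9.225 w 39.4
time 9.325
tool_pos [561.9098   4.3867 171.2692]
tcp_rot [ 2.8096e+00  1.0000e-03 -2.4350e-01]
contact_force [ 0.1094 -3.8982 -8.6814]
moment [-0.4186 -0.3142  0.0615]
grip_width 40.04481865127137
```

View pics/wrist9.png

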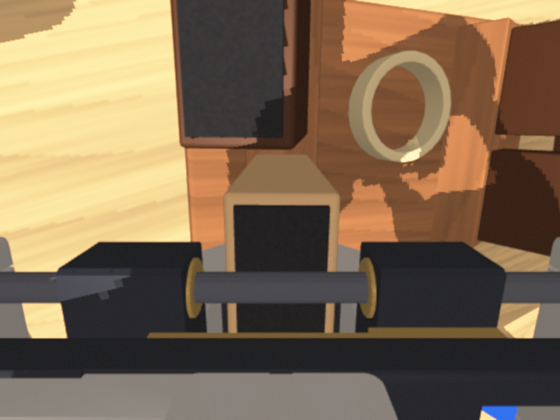

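View pics/c69.png

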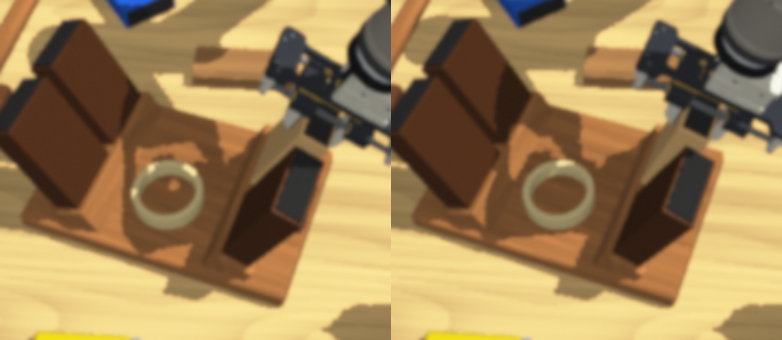

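```bash
python3 -c "
from rock import *
path([(1.6,4.1),(2.85,2.85)],0,[6])
path([(2.85,2.85),(4.3,1.8)],0,[6])
"
```

```text
[[0.0, -0.035, 0.0], [0.0, -0.035, 0.001], [0.0, -0.035, 0.0], [0.0, -0.035, 0.0], [0.0, -0.035, 0.001], [0.0, -0.035, 0.0]]
[[-0.125, 0.0, 0.0], [-0.125, 0.0, 0.0], [-0.124, 0.0, 0.0], [-0.125, 0.0, 0.0], [-0.124, 0.0, 0.0], [-0.124, 0.0, 0.0]]
nominal end [565.01  16.34 166.25]
[[0.0, -0.035, 0.0], [0.0, -0.035, -0.001], [0.0, -0.035, 0.0], [0.0, -0.035, 0.0], [0.0, -0.035, 0.0], [0.0, -0.035, -0.001]]
[[-0.124, 0.0, 0.0], [-0.125, 0.0, 0.0], [-0.124, 0.0, 0.0], [-0.125, 0.0, 0.0], [-0.124, 0.0, 0.0], [-0.125, 0.0, 0.0]]
nominal end [567.72  27.27 160.54]
```

Request:
carry_out:
  xyz:
    - [0,-0.035,0]
    - [0,-0.035,0.001]
    - [0,-0.035,0]
    - [0,-0.035,0]
    - [0,-0.035,0.001]
    - [0,-0.035,0]
  dr:
    - [-0.125,0,0]
    - [-0.125,0,0]
    - [-0.124,0,0]
    - [-0.125,0,0]
    - [-0.124,0,0]
    - [-0.124,0,0]

```text
time: 10.07
tool_pos: [565.1, 16.8, 166.5]
tcp_rot: [2.705, 0.0, -0.243]
contact_force: [-1.6, -1.0, -2.3]
grip_width: 39.7
```

```bash
python3 e.py
```

```text
lean 0.03 other rot [-0.03 -0.  ] shoulder [0.08 0.23 3.27] a 3.28 b 3.27 F [-1.3 -0.2 -2.7] M [ 0.66  0.36 -0.11] t 10.075 w 39.7
```

```bash
python3 -c "
from rock import *
path([(2.85,2.85),(5.3,2.8)],0,[6])
"
```

```text
[[0.0, -0.035, -0.003], [0.0, -0.035, -0.003], [0.0, -0.035, -0.003], [0.0, -0.035, -0.003], [0.0, -0.035, -0.003], [0.0, -0.035, -0.003]]
[[-0.124, 0.0, 0.0], [-0.125, 0.0, 0.0], [-0.124, 0.0, 0.0], [-0.125, 0.0, 0.0], [-0.124, 0.0, 0.0], [-0.125, 0.0, 0.0]]
nominal end [567.82  27.7  161.39]
```

Request:
carry_out:
  xyz:
    - [0,-0.035,-0.003]
    - [0,-0.035,-0.003]
    - [0,-0.035,-0.003]
    - [0,-0.035,-0.003]
    - [0,-0.035,-0.003]
    - [0,-0.035,-0.003]
  dr:
    - [-0.124,0,0]
    - [-0.125,0,0]
    - [-0.124,0,0]
    - [-0.125,0,0]
    - [-0.124,0,0]
    - [-0.125,0,0]

```text
time: 10.82
tool_pos: [567.9, 28.0, 160.9]
tcp_rot: [2.601, 0.001, -0.243]
contact_force: [0.1, 2.4, -6.4]
grip_width: 39.8
```

```bash
python3 e.py;python3 -c "
from rock import *
path([(5.3,2.8),(4.2,4.2)],0,[6])
"
```

```text
lean 6.0 other rot [-0.    0.01] shoulder [0.03 0.43 3.71] a 4.96 b 2.46 F [-0.5  4.8 -4.8] M [ 2.16  0.19 -0.12] t 10.825 w 39.8
[[0.0, 0.035, 0.0], [0.0, 0.035, 0.0], [0.0, 0.035, 0.0], [0.0, 0.036, 0.0], [0.0, 0.035, -0.001], [0.0, 0.035, 0.0]]
[[0.125, 0.0, 0.0], [0.125, 0.0, 0.0], [0.124, 0.0, 0.0], [0.125, 0.0, 0.0], [0.124, 0.0, 0.0], [0.124, 0.0, 0.0]]
nominal end [565.15  16.91 167.5 ]
```

```bash
python3 -c "
from rock import *
path([(5.3,2.8),(4.6,4.6)],0,[6])
path([(4.6,4.6),(4.3,6.8)],0,[6])
"
```

```text
[[0.0, 0.035, -0.001], [0.0, 0.036, -0.001], [0.0, 0.035, -0.002], [0.0, 0.035, -0.001], [0.0, 0.035, -0.001], [0.0, 0.035, -0.001]]
[[0.125, 0.0, 0.0], [0.125, 0.0, 0.0], [0.124, 0.0, 0.0], [0.125, 0.0, 0.0], [0.124, 0.0, 0.0], [0.124, 0.0, 0.0]]
nominal end [565.2   17.08 167.82]
[[0.0, 0.035, -0.002], [0.0, 0.035, -0.003], [0.0, 0.035, -0.002], [0.0, 0.035, -0.002], [0.0, 0.035, -0.003], [0.0, 0.035, -0.002]]
[[0.124, 0.0, 0.0], [0.125, 0.0, 0.0], [0.124, 0.0, 0.0], [0.125, 0.0, 0.0], [0.124, 0.0, 0.0], [0.125, 0.0, 0.0]]
nominal end [562.48   6.1  173.43]
```

Request:
carry_out:
  xyz:
    - [0,0.035,-0.001]
    - [0,0.036,-0.001]
    - [0,0.035,-0.002]
    - [0,0.035,-0.001]
    - [0,0.035,-0.001]
    - [0,0.035,-0.001]
  dr:
    - [0.125,0,0]
    - [0.125,0,0]
    - [0.124,0,0]
    - [0.125,0,0]
    - [0.124,0,0]
    - [0.124,0,0]

```text
time: 11.58
tool_pos: [565.0, 16.5, 167.9]
tcp_rot: [2.706, 0.001, -0.243]
contact_force: [1.2, 2.7, -6.3]
grip_width: 39.8
```

```bash
python3 e.py
```

```text
lean -0.02 other rot [ 0.01 -0.  ] shoulder [-0.03 -0.57  4.4 ] a 4.39 b 4.4 F [ 0.5  5.3 -4.5] M [ 1.33 -0.04 -0.08] t 11.575 w 39.8
```

Good; continue inward.

Request:
carry_out:
  xyz:
    - [0,0.035,-0.002]
    - [0,0.035,-0.003]
    - [0,0.035,-0.002]
    - [0,0.035,-0.002]
    - [0,0.035,-0.003]
    - [0,0.035,-0.002]
  dr:
    - [0.124,0,0]
    - [0.125,0,0]
    - [0.124,0,0]
    - [0.125,0,0]
    - [0.124,0,0]
    - [0.125,0,0]

```text
time: 12.32
tool_pos: [562.2, 5.2, 173.4]
tcp_rot: [2.809, 0.001, -0.243]
contact_force: [-0.2, -3.0, -7.5]
grip_width: 39.8
```

```bash
python3 e.py; python3 -c "
from rock import *
path([(4.3,6.8),(6.2,6.2)],0,[6])
path([(6.2,6.2),(8.7,6.2)],0,[6])
"
```

```text
lean -5.95 other rot [0.02 0.01] shoulder [-0.09 -0.93  5.14] a 3.9 b 6.39 F [ 0.6  0.5 -8. ] M [-0.19 -0.17 -0.18] t 12.325 w 39.8
[[0.0, -0.035, -0.001], [0.0, -0.036, -0.002], [0.0, -0.035, -0.001], [0.0, -0.035, -0.002], [0.0, -0.035, -0.001], [0.0, -0.035, -0.002]]
[[-0.125, 0.0, 0.0], [-0.125, 0.0, 0.0], [-0.124, 0.0, 0.0], [-0.125, 0.0, 0.0], [-0.124, 0.0, 0.0], [-0.124, 0.0, 0.0]]
nominal end [565.36  17.74 169.29]
[[0.0, -0.035, -0.003], [0.0, -0.035, -0.003], [0.0, -0.035, -0.004], [0.0, -0.035, -0.003], [0.0, -0.035, -0.003], [0.0, -0.035, -0.003]]
[[-0.124, 0.0, 0.0], [-0.125, 0.0, 0.0], [-0.124, 0.0, 0.0], [-0.125, 0.0, 0.0], [-0.124, 0.0, 0.0], [-0.125, 0.0, 0.0]]
nominal end [568.17  29.1  164.48]
```

Request:
carry_out:
  xyz:
    - [0,-0.035,-0.001]
    - [0,-0.036,-0.002]
    - [0,-0.035,-0.001]
    - [0,-0.035,-0.002]
    - [0,-0.035,-0.001]
    - [0,-0.035,-0.001]
  dr:
    - [-0.125,0,0]
    - [-0.125,0,0]
    - [-0.124,0,0]
    - [-0.125,0,0]
    - [-0.124,0,0]
    - [-0.124,0,0]

```text
time: 13.08
tool_pos: [565.3, 17.8, 168.9]
tcp_rot: [2.704, 0.001, -0.243]
contact_force: [-0.5, -3.2, -9.1]
grip_width: 39.9
```

```bash
python3 e.py; python3 snap.py 10 wrist scene; python3 -c "
from rock import *
a=ld('scene6')['image'];b=ld('scene10')['image']
f=lambda i:cv2.resize(i[150:350,230:360],None,fx=2.9,fy=2.9)
cv2.imwrite('pics/c610.png',np.hstack([f(a),f(b)]))"
```

```text
lean 0.06 other rot [0.01 0.01] shoulder [-0.06  0.09  5.89] a 5.9 b 5.88 F [ 0.3  0.9 -9.6] M [ 0.65 -0.09 -0.15] t 13.075 w 39.9
time 13.175
tool_pos [565.3308  17.9878 168.8666]
tcp_rot [ 2.7043e+00  1.2000e-03 -2.4220e-01]
contact_force [ 0.2892 -2.73   -8.1042]
moment [ 0.3886 -0.3233 -0.109 ]
grip_width 39.96357128625393
```

View pics/c610.png

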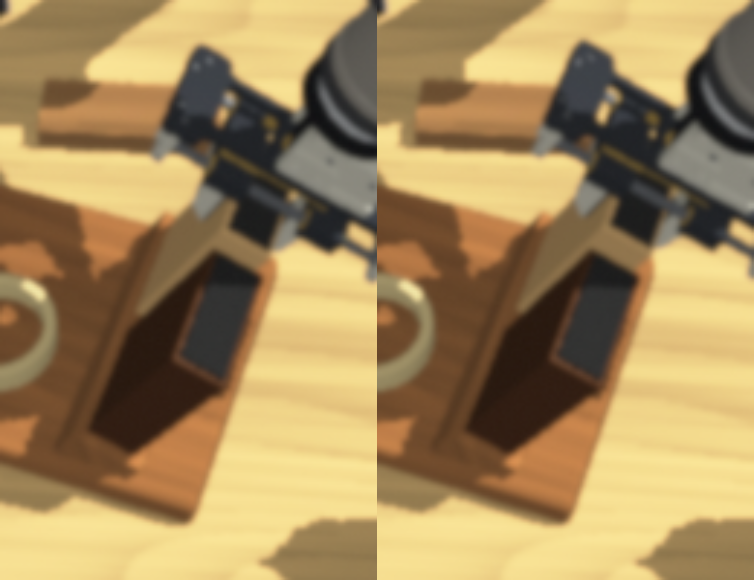

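View pics/wrist10.png

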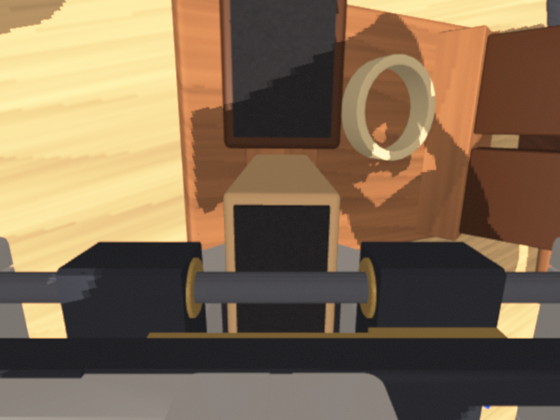

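Request:
carry_out:
  xyz:
    - [0,-0.035,-0.002]
    - [0,-0.035,-0.003]
    - [0,-0.035,-0.003]
    - [0,-0.035,-0.003]
    - [0,-0.035,-0.003]
    - [0,-0.035,-0.003]
  dr:
    - [-0.124,0,0]
    - [-0.125,0,0]
    - [-0.124,0,0]
    - [-0.125,0,0]
    - [-0.124,0,0]
    - [-0.125,0,0]

```text
time: 13.92
tool_pos: [568.1, 29.4, 163.8]
tcp_rot: [2.601, 0.001, -0.243]
contact_force: [0.4, 0.0, -13.1]
grip_width: 39.8
```

```bash
python3 e.py; python3 -c "
from rock import *
path([(8.5,6.0),(8,8)],0,[6])
path([(8,8),(7.8,10.3)],0,[6])
"
```

```text
lean 6.0 other rot [0.02 0.02] shoulder [-0.19  0.48  6.93] a 8.18 b 5.67 F [  0.4   5.6 -11.8] M [ 2.37 -0.09 -0.08] t 13.925 w 39.8
[[0.0, 0.035, -0.002], [0.0, 0.036, -0.002], [0.0, 0.035, -0.001], [0.0, 0.035, -0.002], [0.0, 0.035, -0.002], [0.0, 0.035, -0.002]]
[[0.125, 0.0, 0.0], [0.125, 0.0, 0.0], [0.124, 0.0, 0.0], [0.125, 0.0, 0.0], [0.124, 0.0, 0.0], [0.124, 0.0, 0.0]]
nominal end [565.55  18.5  170.93]
[[0.0, 0.035, -0.003], [0.0, 0.035, -0.002], [0.0, 0.035, -0.003], [0.0, 0.035, -0.002], [0.0, 0.035, -0.003], [0.0, 0.035, -0.003]]
[[0.124, 0.0, 0.0], [0.125, 0.0, 0.0], [0.124, 0.0, 0.0], [0.125, 0.0, 0.0], [0.124, 0.0, 0.0], [0.125, 0.0, 0.0]]
nominal end [562.84   7.54 176.62]
```

Request:
carry_out:
  xyz:
    - [0,0.035,0]
    - [0,0.036,0]
    - [0,0.035,-0.001]
    - [0,0.035,-0.001]
    - [0,0.035,-0.001]
    - [0,0.035,-0.001]
  dr:
    - [0.125,0,0]
    - [0.125,0,0]
    - [0.124,0,0]
    - [0.125,0,0]
    - [0.124,0,0]
    - [0.124,0,0]

```text
time: 14.68
tool_pos: [565.3, 17.7, 170.8]
tcp_rot: [2.706, 0.001, -0.243]
contact_force: [0.1, 1.7, -10.1]
grip_width: 39.8
```

```bash
python3 e.py
```

```text
lean -0.02 other rot [ 0.   -0.01] shoulder [-0.03 -0.66  7.6 ] a 7.6 b 7.61 F [-0.3  5.8 -8.5] M [1.43 0.18 0.01] t 14.675 w 39.8
```

Request:
carry_out:
  xyz:
    - [0,0.035,-0.002]
    - [0,0.035,-0.002]
    - [0,0.035,-0.002]
    - [0,0.035,-0.002]
    - [0,0.035,-0.002]
    - [0,0.035,-0.002]
  dr:
    - [0.124,0,0]
    - [0.125,0,0]
    - [0.124,0,0]
    - [0.125,0,0]
    - [0.124,0,0]
    - [0.125,0,0]

```text
time: 15.42
tool_pos: [562.6, 6.4, 176.3]
tcp_rot: [2.809, 0.001, -0.243]
contact_force: [-1.7, -2.5, -6.6]
grip_width: 39.3
```

```bash
python3 e.py
```

```text
lean -5.95 other rot [0. 0.] shoulder [ 0.   -0.99  8.27] a 7.03 b 9.51 F [-1.   0.3 -7.2] M [-0.29  0.23 -0.09] t 15.425 w 39.3
```

Request:
carry_out:
  xyz:
    - [0,-0.035,-0.001]
    - [0,-0.036,-0.002]
    - [0,-0.035,-0.001]
    - [0,-0.035,-0.002]
    - [0,-0.035,-0.001]
    - [0,-0.035,-0.001]
  dr:
    - [-0.125,0,0]
    - [-0.125,0,0]
    - [-0.124,0,0]
    - [-0.125,0,0]
    - [-0.124,0,0]
    - [-0.124,0,0]

```text
time: 16.18
tool_pos: [565.7, 19.1, 171.7]
tcp_rot: [2.705, 0.001, -0.243]
contact_force: [-0.8, -1.2, -5.3]
grip_width: 39.6
```

```bash
python3 e.py
```

```text
lean 0.05 other rot [-0.01  0.01] shoulder [0.05 0.17 8.96] a 8.97 b 8.94 F [-0.5  1.1 -5.4] M [ 0.62  0.28 -0.11] t 16.175 w 39.6
```

Request:
carry_out:
  xyz:
    - [0,-0.035,-0.002]
    - [0,-0.035,-0.002]
    - [0,-0.035,-0.003]
    - [0,-0.035,-0.002]
    - [0,-0.035,-0.003]
    - [0,-0.035,-0.002]
  dr:
    - [-0.124,0,0]
    - [-0.125,0,0]
    - [-0.124,0,0]
    - [-0.125,0,0]
    - [-0.124,0,0]
    - [-0.125,0,0]

```text
time: 16.92
tool_pos: [568.5, 30.5, 166.4]
tcp_rot: [2.601, 0.001, -0.243]
contact_force: [-0.8, 2.1, -8.7]
grip_width: 40.1
```

```bash
python3 e.py
```

```text
lean 5.99 other rot [-0.01  0.01] shoulder [0.01 0.56 9.77] a 11.02 b 8.52 F [-1.3  5.3 -7.2] M [ 2.28  0.22 -0.14] t 16.925 w 40.1
```

Request:
carry_out:
  xyz:
    - [0,0.035,-0.001]
    - [0,0.036,-0.001]
    - [0,0.035,-0.001]
    - [0,0.035,-0.001]
    - [0,0.035,-0.002]
    - [0,0.035,-0.001]
  dr:
    - [0.125,0,0]
    - [0.125,0,0]
    - [0.124,0,0]
    - [0.125,0,0]
    - [0.124,0,0]
    - [0.124,0,0]

```text
time: 17.68
tool_pos: [565.6, 18.9, 173.4]
tcp_rot: [2.706, 0.001, -0.243]
contact_force: [-0.2, 2.6, -7.4]
grip_width: 39.9
```

```bash
python3 e.py
```

```text
lean -0.01 other rot [ 0.01 -0.  ] shoulder [-0.05 -0.66 10.41] a 10.4 b 10.41 F [-0.8  5.4 -5.6] M [ 1.38  0.13 -0.05] t 17.675 w 39.9
```

Request:
carry_out:
  xyz:
    - [0,0.035,-0.002]
    - [0,0.035,-0.003]
    - [0,0.035,-0.002]
    - [0,0.035,-0.002]
    - [0,0.035,-0.003]
    - [0,0.035,-0.002]
  dr:
    - [0.124,0,0]
    - [0.125,0,0]
    - [0.124,0,0]
    - [0.125,0,0]
    - [0.124,0,0]
    - [0.125,0,0]

```text
time: 18.42
tool_pos: [562.9, 7.6, 179.0]
tcp_rot: [2.809, 0.001, -0.243]
contact_force: [-1.1, -2.2, -5.2]
grip_width: 39.9
```

```bash
python3 e.py; python3 snap.py 11 wrist scene
```

```text
lean -5.95 other rot [0. 0.] shoulder [ 0.02 -1.04 11.26] a 10.02 b 12.5 F [-0.6  0.  -5.8] M [-0.31  0.05 -0.09] t 18.425 w 39.9
time 18.525
tool_pos [562.9298   7.5266 179.1438]
tcp_rot [ 2.8095e+00  6.0000e-04 -2.4370e-01]
contact_force [-0.3261 -2.4209 -3.8201]
moment [-0.0095  0.1275 -0.1187]
grip_width 39.916583821809155
```

View pics/wrist11.png

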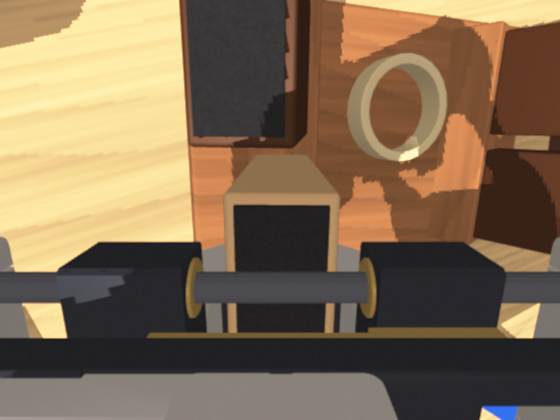

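Request:
carry_out:
  xyz:
    - [0,-0.035,-0.002]
    - [0,-0.036,-0.002]
    - [0,-0.035,-0.002]
    - [0,-0.035,-0.002]
    - [0,-0.035,-0.001]
    - [0,-0.035,-0.002]
  dr:
    - [-0.125,0,0]
    - [-0.125,0,0]
    - [-0.124,0,0]
    - [-0.125,0,0]
    - [-0.124,0,0]
    - [-0.124,0,0]

```text
time: 19.27
tool_pos: [566.0, 20.4, 174.4]
tcp_rot: [2.705, 0.001, -0.243]
contact_force: [0.0, -2.8, -6.8]
grip_width: 39.7
```

```bash
python3 e.py
```

```text
lean 0.05 other rot [0.   0.01] shoulder [-0.   0.2 12. ] a 12.01 b 11.99 F [ 0.7  0.4 -7.4] M [ 0.57  0.03 -0.12] t 19.275 w 39.7
```

Request:
carry_out:
  xyz:
    - [0,-0.035,-0.003]
    - [0,-0.035,-0.002]
    - [0,-0.035,-0.003]
    - [0,-0.035,-0.003]
    - [0,-0.035,-0.003]
    - [0,-0.035,-0.003]
  dr:
    - [-0.124,0,0]
    - [-0.125,0,0]
    - [-0.124,0,0]
    - [-0.125,0,0]
    - [-0.124,0,0]
    - [-0.125,0,0]

```text
time: 20.02
tool_pos: [568.9, 32.2, 169.7]
tcp_rot: [2.601, 0.0, -0.243]
contact_force: [0.8, 5.7, -6.4]
grip_width: 40.3
```

```bash
python3 e.py
```

```text
lean 5.96 other rot [-0.03  0.01] shoulder [ 0.05  0.79 13.51] a 14.76 b 12.27 F [-0.6  7.9 -3.4] M [ 2.39  0.3  -0.07] t 20.025 w 40.3
```

Request:
carry_out:
  xyz:
    - [0,0.035,-0.002]
    - [0,0.036,-0.002]
    - [0,0.035,-0.002]
    - [0,0.035,-0.002]
    - [0,0.035,-0.002]
    - [0,0.035,-0.002]
  dr:
    - [0.125,0,0]
    - [0.125,0,0]
    - [0.124,0,0]
    - [0.125,0,0]
    - [0.124,0,0]
    - [0.124,0,0]

```text
time: 20.78
tool_pos: [566.2, 20.6, 177.6]
tcp_rot: [2.706, -0.0, -0.243]
contact_force: [-0.6, 5.3, -2.6]
grip_width: 39.8
```

```bash
python3 e.py
```

```text
lean -0.06 other rot [-0.05 -0.05] shoulder [ 0.26 -0.75 15.  ] a 14.99 b 15.02 F [-1.8  5.6 -0.2] M [ 1.71  0.45 -0.03] t 20.775 w 39.8
```

Request:
carry_out:
  xyz:
    - [0,0.035,-0.003]
    - [0,0.035,-0.003]
    - [0,0.035,-0.003]
    - [0,0.035,-0.003]
    - [0,0.035,-0.003]
    - [0,0.035,-0.003]
  dr:
    - [0.124,0,0]
    - [0.125,0,0]
    - [0.124,0,0]
    - [0.125,0,0]
    - [0.124,0,0]
    - [0.125,0,0]

```text
time: 21.52
tool_pos: [563.5, 8.9, 182.8]
tcp_rot: [2.809, 0.0, -0.243]
contact_force: [0.1, -1.1, 1.0]
grip_width: 40.0
```

```bash
python3 e.py; python3 snap.py 12 wrist scene; python3 -c "
from rock import *
a=ld('scene6')['image'];b=ld('scene12')['image']
f=lambda i:cv2.resize(i[150:350,230:360],None,fx=2.9,fy=2.9)
cv2.imwrite('pics/c612.png',np.hstack([f(a),f(b)]))"
```

```text
lean -5.92 other rot [-0.03 -0.01] shoulder [ 0.35 -1.37 15.25] a 14.01 b 16.49 F [ 0.3 -1.4  0.5] M [-0.52 -0.06  0.04] t 21.525 w 40.0
time 21.625
tool_pos [563.4753   8.8681 182.8131]
tcp_rot [ 2.809e+00  1.000e-04 -2.437e-01]
contact_force [ 1.5575 -1.3826  1.9585]
moment [-0.4708  0.0513  0.0518]
grip_width 39.984504082780234
```

View pics/c612.png

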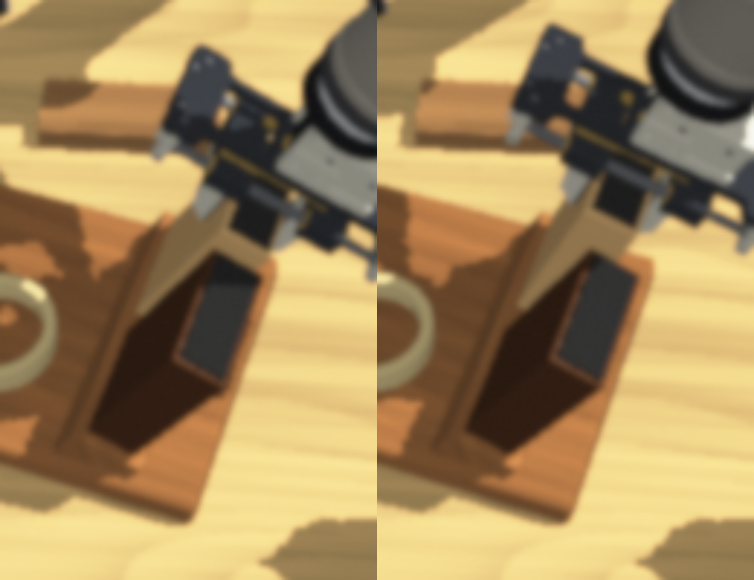

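Request:
carry_out:
  xyz:
    - [0,-0.035,-0.003]
    - [0,-0.035,-0.003]
    - [0,-0.035,-0.003]
    - [0,-0.035,-0.003]
    - [0,-0.035,-0.003]
    - [0,-0.035,-0.003]
  dr:
    - [-0.125,0,0]
    - [-0.125,0,0]
    - [-0.124,0,0]
    - [-0.125,0,0]
    - [-0.124,0,0]
    - [-0.124,0,0]

```text
time: 22.38
tool_pos: [565.9, 22.3, 178.0]
tcp_rot: [2.704, 0.002, -0.243]
contact_force: [-0.4, -0.3, -4.3]
grip_width: 40.1
```

```bash
python3 e.py
```

```text
lean 0.06 other rot [0.08 0.04] shoulder [-0.74  0.33 16.02] a 16.03 b 16.01 F [-0.3  1.5 -4.1] M [0.65 0.08 0.02] t 22.375 w 40.1
```

Request:
carry_out:
  xyz:
    - [0,-0.028,-0.003]
    - [0,-0.028,-0.003]
    - [0,-0.028,-0.003]
    - [0,-0.028,-0.003]
    - [0,-0.028,-0.003]
    - [0,-0.028,-0.003]
  dr:
    - [-0.1,0,0]
    - [-0.1,0,0]
    - [-0.1,0,0]
    - [-0.1,0,0]
    - [-0.1,0,0]
    - [-0.1,0,0]

```text
time: 23.12
tool_pos: [568.7, 30.9, 175.0]
tcp_rot: [2.62, 0.001, -0.243]
contact_force: [0.6, -0.6, -3.7]
grip_width: 39.8
```

```bash
python3 e.py
```

```text
lean 4.87 other rot [ 0. -0.] shoulder [ 0.03 -0.37 17.55] a 18.57 b 16.53 F [ 0.7  1.1 -3.6] M [ 0.74  0.04 -0.01] t 23.125 w 39.8
```

Request:
carry_out:
  xyz:
    - [0,0.028,-0.005]
    - [0,0.028,-0.005]
    - [0,0.028,-0.005]
    - [0,0.028,-0.005]
    - [0,0.028,-0.005]
    - [0,0.028,-0.005]
  dr:
    - [0.1,0,0]
    - [0.1,0,0]
    - [0.1,0,0]
    - [0.1,0,0]
    - [0.1,0,0]
    - [0.1,0,0]

```text
time: 23.88
tool_pos: [566.6, 22.8, 181.5]
tcp_rot: [2.706, 0.001, -0.243]
contact_force: [0.2, -0.0, -2.9]
grip_width: 40.1
```

```bash
python3 e.py
```

```text
lean -0.03 other rot [ 0. -0.] shoulder [-0.   -0.34 19.44] a 19.43 b 19.45 F [ 0.2  1.3 -2.6] M [0.58 0.07 0.02] t 23.875 w 40.1
```

Request:
carry_out:
  xyz:
    - [0,0,-0.01]
    - [0,0,-0.01]
    - [0,0,-0.01]
    - [0,0,-0.02]
    - [0,0,-0.02]
    - [0,0,-0.02]
  dr:
    - [0,0,0]
    - [0,0,0]
    - [0,0,0]
    - [0,0,0]
    - [0,0,0]
    - [0,0,0]

```text
time: 24.62
tool_pos: [567.3, 25.3, 186.3]
tcp_rot: [2.705, 0.001, -0.243]
contact_force: [-0.9, -0.1, -3.3]
grip_width: 40.0
```

```bash
python3 e.py; python3 snap.py 13 wrist scene top; python3 -c "
from rock import *
a=ld('scene6')['image'];b=ld('scene13')['image']
f=lambda i:cv2.resize(i[150:350,230:360],None,fx=2.9,fy=2.9)
cv2.imwrite('pics/c613.png',np.hstack([f(a),f(b)]))"
```

```text
lean 0.02 other rot [0.   0.01] shoulder [-1.000e-02 -1.500e-01  2.491e+01] a 24.91 b 24.9 F [-0.8  1.1 -3.1] M [ 0.66 -0.02  0.02] t 24.625 w 40.0
time 24.775
tool_pos [567.2789  25.2765 186.3137]
tcp_rot [ 2.7051e+00  7.0000e-04 -2.4290e-01]
contact_force [-0.1854 -0.4409 -3.054 ]
moment [ 0.6706 -0.1141 -0.0211]
grip_width 39.87799514207787
```

View pics/c613.png

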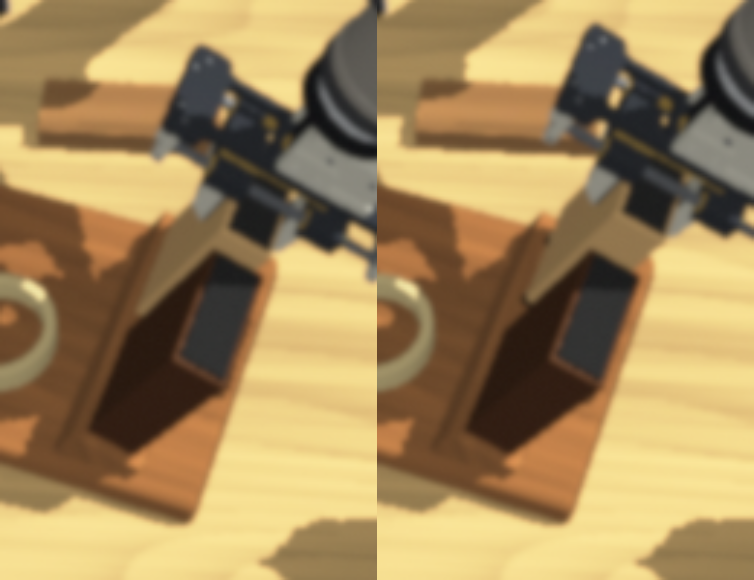

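Run:
```python
from plan import *
o=ld("wrist13")["obs"];p0=o["tool_pos"];R0=rpy(o["tcp_rot"])
z=-R0[:,2]; R1=tool_of(Rleg(2.4,30))
rows(p0,R0,[(p0+90*z,R0,4),(np.array([545,270,335.]),R1,8)],2)
a=ld('scene6')['image'];b=ld('scene13')['image'];c=ld('scene0')['image']
g=lambda i:cv2.cvtColor(i,cv2.COLOR_BGR2GRAY).astype(np.float32)
for nm,(u0,v0,w,h) in {"stoolseat":(150,240,150,80),"walnut":(262,240,60,70),"bench":(60,330,100,60)}.items():
    print(nm,cv2.phaseCorrelate(g(c)[v0:v0+h,u0:u0+w],g(b)[v0:v0+h,u0:u0+w],cv2.createHanningWindow((w,h),cv2.CV_32F)))
```

```text
xyz [[0.0, 0.0, -0.38], [0.0, 0.0, -0.38], [0.0, 0.0, -0.38], [0.0, 0.0, -0.38], [-0.17, -0.31, -0.3], [-0.15, -0.31, -0.3], [-0.14, -0.31, -0.31], [-0.12, -0.31, -0.31]]
dr [[0.0, 0.0, 0.0], [0.0, 0.0, 0.0], [0.0, 0.0, 0.0], [0.0, 0.0, 0.0], [-0.08, 0.12, -0.23], [-0.08, 0.12, -0.23], [-0.08, 0.12, -0.23], [-0.08, 0.12, -0.23]]
xyz [[-0.11, -0.31, -0.32], [-0.09, -0.31, -0.32], [-0.08, -0.31, -0.33], [-0.06, -0.31, -0.33]]
dr [[-0.08, 0.12, -0.23], [-0.08, 0.12, -0.23], [-0.08, 0.12, -0.23], [-0.08, 0.12, -0.23]]
end [544.98, 270.05, 335.05] [2.6154, 0.001, 0.0468] n 12
stoolseat ((-0.24189910464392028, 0.13130159289760002), 0.6411269412040711)
walnut ((0.07779821820786026, 0.07176232488239265), 0.9153728251104002)
bench ((0.014245304476936838, 0.14954084327236927), 0.8892162494659424)
```

Request:
carry_out:
  xyz:
    - [0,0,-0.2]
    - [0,0,-0.38]
    - [0,0,-0.38]
    - [0,0,-0.38]
    - [-0.17,-0.31,-0.36]
    - [-0.15,-0.31,-0.36]
    - [-0.14,-0.31,-0.36]
    - [-0.12,-0.31,-0.31]
  dr:
    - [0,0,0]
    - [0,0,0]
    - [0,0,0]
    - [0,0,0]
    - [-0.08,0.12,-0.23]
    - [-0.08,0.12,-0.23]
    - [-0.08,0.12,-0.23]
    - [-0.08,0.12,-0.23]

```text
time: 25.78
tool_pos: [560.6, 167.6, 302.9]
tcp_rot: [2.661, -0.004, -0.097]
contact_force: [0.8, -0.1, -3.9]
grip_width: 39.6
```

Request:
carry_out:
  xyz:
    - [-0.11,-0.31,-0.32]
    - [-0.09,-0.31,-0.32]
    - [-0.08,-0.31,-0.33]
    - [-0.06,-0.31,-0.33]
    - [0,0,0]
    - [0,0,0]
    - [0,0,0]
  dr:
    - [-0.08,0.12,-0.23]
    - [-0.08,0.12,-0.23]
    - [-0.08,0.12,-0.23]
    - [-0.08,0.12,-0.23]
    - [0,0,0]
    - [0,0,0]
    - [0,0,0]

```text
time: 26.65
tool_pos: [544.9, 269.0, 334.5]
tcp_rot: [2.615, 0.001, 0.045]
contact_force: [0.5, 0.2, -3.8]
grip_width: 39.9
```

```bash
python3 snap.py 14 wrist scene top
```

```text
time 26.8
tool_pos [544.9545 269.1592 334.4144]
tcp_rot [2.6153e+00 1.2000e-03 4.5600e-02]
contact_force [ 0.0631 -0.026  -3.5877]
moment [0.7419 0.0263 0.0124]
grip_width 39.7550581849169
```

View pics/wrist14.png

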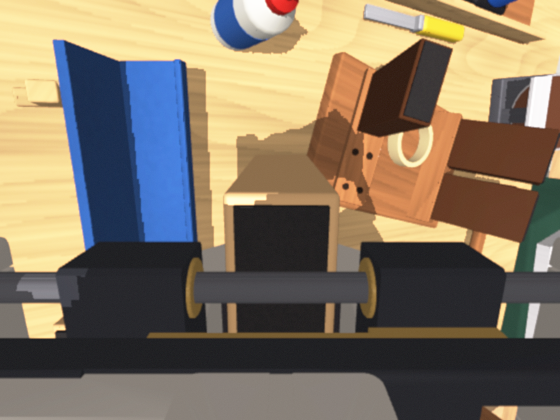

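View pics/scene14.png

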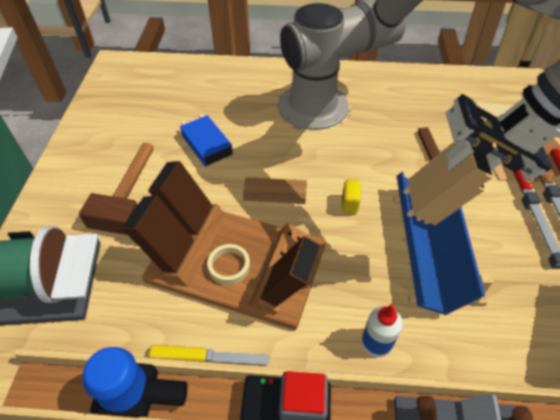

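View pics/top14.png

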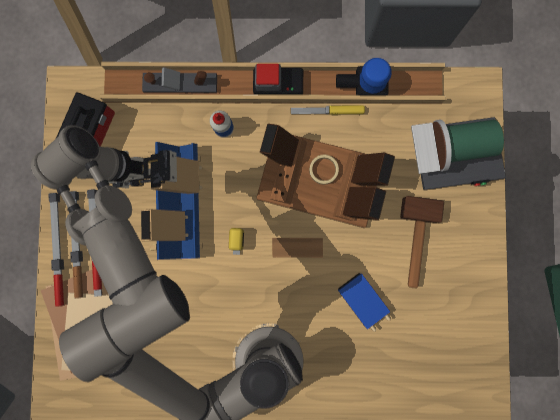

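```bash
python3 -c "
from h import *
crop('w14','wrist14',45,30,165,220,3)"
```

```text
(no output)
```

View pics/w14.png

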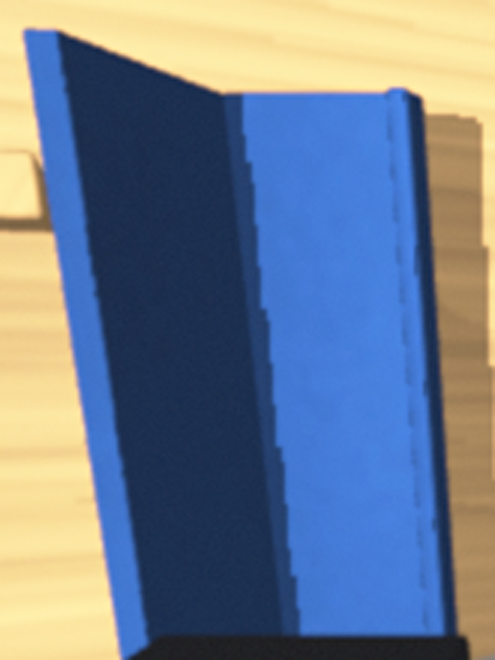

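Run:
```python
from h import *
W=ld("wrist14")
f=lambda x,y:(45+x/3-.3,30+y/3-.3)
def line(n,a,b,z):
    A=onz(W,f(*a),z);B=onz(W,f(*b),z);d=A-B
    m=d[1]/d[0]; print(n,A.round(1),B.round(1),"yaw",np.rad2deg(np.arctan2(d[1],d[0])).round(2),"y at x=560:",(A[1]+m*(560-A[0])).round(1))
line("corner",(222,94),(285,632),26)
line("boardtop front",(59,32),(148,630),108.3)
line("lip top inner",(388,92),(420,560),67.4)
T=ld("top0")
rb=lambda x,y:(130+x/4.2-.4,130+y/4.2-.4)
for n,a,z in [("corner far",(211,70),26),("corner near",(220,540),26),("bt far",(115,53),108.3),("bt near",(121,545),108.3),("spare in far",(90,333),193),("spare in near",(92,465),193)]: print(n,onz(T,rb(*a),z).round(1))
```

```text
corner [674.4 297.9  26. ] [469.8 287.9  26. ] yaw 2.8 y at x=560: 292.3
boardtop front [672.3 345.1 108.3] [502.7 337.5 108.3] yaw 2.55 y at x=560: 340.0
lip top inner [675.5 249.1  67.4] [506.1 242.5  67.4] yaw 2.22 y at x=560: 244.6
corner far [673.5 294.4  26. ]
corner near [316.3 278.2  26. ]
bt far [669.5 347.2 108.3]
bt near [313.2 332.2 108.3]
spare in far [458.6 336.7 193. ]
spare in near [368.6 332.5 193. ]
```

```bash
cat > place.py <<'E'
from plan import *
RK=Rleg(2.5,30); O=np.array([494.6,289.4,26.]); RT=tool_of(RK)
def tcp(x,y,z): return O+RK@np.array([x,y,z+46])   # leg-centre coords -> TCP
def est(o):
    q=RK.T@(o["tool_pos"]-O)-[0,0,46]; rv=R.from_matrix(RT.T@rpy(o["tcp_rot"])).as_rotvec(degrees=True)
    print("legc",q.round(2),"rot",rv.round(2),"F",(RK.T@o["contact_force"]).round(1),"M",(RK.T@o["moment"]).round(2),"w",round(o["grip_width"],1),"t",o["time"])
E
python3 - <<'E'
from place import *
o=ld("wrist14")["obs"];est(o)
print(tcp(73,-28,165),tcp(73,-20,95))
rows(o["tool_pos"],rpy(o["tcp_rot"]),[(tcp(73,-28,165),RT,6)],2)
E
```

```text
legc [  49.4  -173.78  209.84] rot [-0.16 -0.01 -0.12] F [ 0.5  2.  -3.2] M [ 0.68  0.03 -0.02] w 39.9 t 26.65
[563.98638874 373.75817075 222.7313602 ] [565.21086332 345.71309211 158.10958193]
xyz [[0.07, -0.41, 0.12], [0.07, -0.41, 0.12], [0.07, -0.41, 0.12], [0.07, -0.41, 0.12], [0.07, -0.41, 0.12], [0.07, -0.41, 0.12]]
dr [[0.0, 0.0, 0.0], [0.0, 0.0, 0.0], [0.0, 0.0, 0.0], [0.0, 0.0, 0.0], [0.0, 0.0, 0.0], [0.0, 0.0, 0.0]]
end [565.16, 375.94, 222.91] [2.6152, 0.0012, 0.0454] n 6
```

Request:
carry_out:
  xyz:
    - [0.06,-0.4,0.12]
    - [0.07,-0.4,0.12]
    - [0.07,-0.4,0.12]
    - [0.07,-0.4,0.12]
    - [0.07,-0.4,0.12]
    - [0.06,-0.4,0.12]
    - [0,0,0]
    - [0,0,0]
  dr:
    - [0.003,0,0.003]
    - [0.003,0,0.003]
    - [0.003,0,0.003]
    - [0.003,0,0.003]
    - [0.003,0,0.003]
    - [0.003,0,0.003]
    - [0,0,0]
    - [0,0,0]

```text
time: 27.8
tool_pos: [563.9, 373.9, 224.3]
tcp_rot: [2.617, 0.0, 0.045]
contact_force: [0.5, -0.5, -3.3]
grip_width: 39.5
```

```bash
python3 snap.py 15 wrist scene top
python3 - <<'E'
from place import *
o=ld("wrist15")["obs"];est(o)
rows(o["tool_pos"],rpy(o["tcp_rot"]),[(tcp(73,-25,104),RT,6)],3)
E
python3 -c "
from h import *
crop('s15','scene15',370,120,190,200,3)"
```

```text
time 27.95
tool_pos [564.2265 373.4504 225.8249]
tcp_rot [ 2.6185e+00 -1.6000e-03  4.4000e-02]
contact_force [-0.3838 -0.5488 -3.9213]
moment [0.7379 0.0413 0.0293]
grip_width 39.90104629483003
legc [ 72.92 -28.64 166.4 ] rot [-0.06  0.02 -0.07] F [ 0.5  1.2 -3.1] M [ 0.73  0.02 -0.  ] w 39.5 t 27.8
xyz [[0.0, -0.01, 0.173], [0.0, -0.01, 0.173], [0.0, -0.01, 0.173], [0.0, -0.01, 0.173], [0.0, -0.01, 0.173], [0.0, -0.01, 0.173]]
dr [[0.001, 0.0, 0.001], [0.001, 0.0, 0.001], [0.001, 0.0, 0.001], [0.001, 0.0, 0.001], [0.001, 0.0, 0.001], [0.001, 0.0, 0.001]]
end [565.15, 345.87, 168.54] [2.6178, -0.0002, 0.0441] n 6
```

View pics/s15.png

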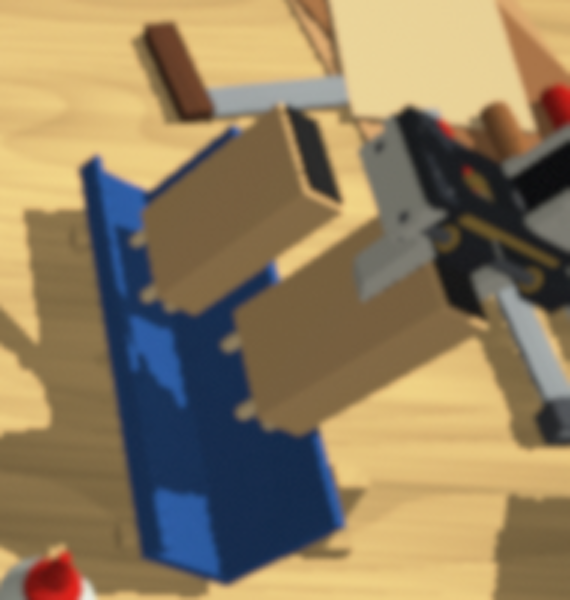

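View pics/wrist15.png

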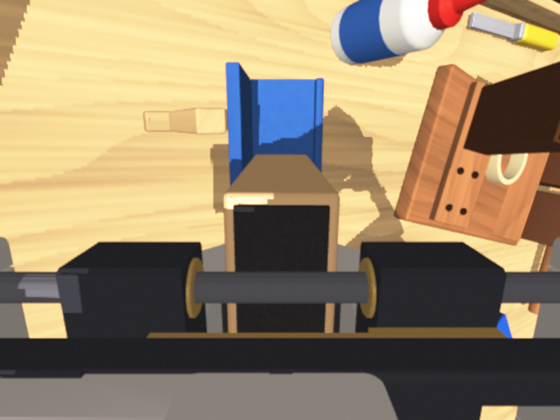

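Request:
carry_out:
  xyz:
    - [0,-0.008,0.173]
    - [0,-0.008,0.173]
    - [0,-0.008,0.173]
    - [0,-0.008,0.173]
    - [0,-0.008,0.173]
    - [0,-0.008,0.12]
    - [0,0,0]
    - [0,0,0]
  dr:
    - [0.001,0,0.001]
    - [0.001,0,0.001]
    - [0.001,0,0.001]
    - [0.001,0,0.001]
    - [0.001,0,0.001]
    - [0.001,0,0.001]
    - [0,0,0]
    - [0,0,0]

```text
time: 28.95
tool_pos: [565.3, 347.0, 172.6]
tcp_rot: [2.619, -0.001, 0.044]
contact_force: [0.0, -0.5, -2.6]
grip_width: 40.3
```

```bash
python3 snap.py 16 scene wrist
python3 - <<'E'
from place import *
from plant import get_obs
est(get_obs())
E
python3 -c "
from h import *
crop('s16','scene16',370,120,190,200,3)"
```

```text
time 29.05
tool_pos [565.3297 347.0384 172.6353]
tcp_rot [ 2.6192e+00 -1.5000e-03  4.4000e-02]
contact_force [-0.398   0.2443 -3.7914]
moment [0.759  0.0667 0.0044]
grip_width 40.42508810970452
legc [ 73.18 -26.12 108.24] rot [0.07 0.08 0.02] F [-0.4  2.1 -3.2] M [0.76 0.03 0.02] w 40.4 t 29.05
```

View pics/s16.png

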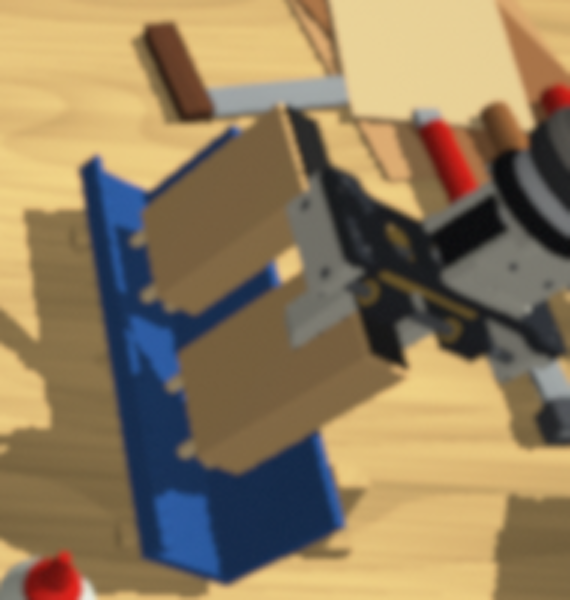

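Request:
carry_out:
  xyz:
    - [0,-0.01,0.05]
    - [0,-0.01,0.05]
    - [0,-0.01,0.045]
    - [0,-0.01,0.02]
    - [0,0,0]
    - [0,0,0]
  dr:
    - [0,0,0]
    - [0,0,0]
    - [0,0,0]
    - [0,0,0]
    - [0,0,0]
    - [0,0,0]

```text
time: 29.8
tool_pos: [565.4, 343.9, 162.5]
tcp_rot: [2.619, -0.001, 0.044]
contact_force: [0.7, -0.7, -4.9]
grip_width: 39.9
```

```bash
cat > pe.py <<'E'
from place import *
from plant import get_obs
est(get_obs())
E
python3 pe.py
```

```text
legc [ 73.1  -23.73  97.89] rot [0.04 0.05 0.01] F [ 0.6  1.9 -4.6] M [ 0.69  0.01 -0.03] w 39.9 t 29.8
```

Now ease towards the board.

Request:
carry_out:
  xyz:
    - [0,-0.015,0]
    - [0,-0.015,0]
    - [0,-0.015,0]
    - [0,0,0]
  dr:
    - [0,0,0]
    - [0,0,0]
    - [0,0,0]
    - [0,0,0]

```text
time: 30.3
tool_pos: [565.2, 346.3, 161.0]
tcp_rot: [2.619, -0.001, 0.044]
contact_force: [0.2, 0.5, -3.5]
grip_width: 40.1
```

```bash
python3 pe.py
```

```text
legc [ 73.   -20.9   97.77] rot [0.04 0.04 0.  ] F [ 0.2  2.1 -2.8] M [ 0.69 -0.04 -0.02] w 40.1 t 30.3
```

Small steps until contact with the board.

Request:
carry_out:
  xyz:
    - [0,-0.012,0]
    - [0,-0.012,0]
    - [0,0,0]
  dr:
    - [0,0,0]
    - [0,0,0]
    - [0,0,0]

```text
time: 30.68
tool_pos: [565.2, 347.2, 160.5]
tcp_rot: [2.618, -0.001, 0.044]
contact_force: [0.6, -1.7, -2.5]
grip_width: 39.9
```

```bash
python3 pe.py
```

```text
legc [ 73.08 -19.9   97.84] rot [0.   0.04 0.02] F [ 0.5 -0.2 -3. ] M [0.24 0.05 0.06] w 39.9 t 30.675
```

Request:
carry_out:
  xyz:
    - [0,-0.004,0.016]
    - [0,0,0.016]
    - [0,0,0.01]
    - [0,0,0.006]
    - [0,0,0]
  dr:
    - [0,0,0]
    - [0,0,0]
    - [0,0,0]
    - [0,0,0]
    - [0,0,0]

```text
time: 31.3
tool_pos: [565.4, 346.0, 158.2]
tcp_rot: [2.618, -0.001, 0.044]
contact_force: [0.3, -3.3, 2.8]
grip_width: 39.9
```

```bash
python3 pe.py
```

```text
legc [ 73.2  -19.82  95.17] rot [0.01 0.06 0.03] F [ 0.2 -4.2  0.8] M [-0.77  0.07  0.27] w 39.9 t 31.3
```

```bash
python3 snap.py 17 scene wrist; python3 -c "
from h import *
crop('s17','scene17',370,120,190,200,3)"
```

```text
time 31.4
tool_pos [565.3738 345.9571 158.1536]
tcp_rot [ 2.6181e+00 -1.1000e-03  4.3700e-02]
contact_force [ 0.6194 -3.8846  3.4386]
moment [-0.8063  0.177   0.1698]
grip_width 39.9077081942281
```

View pics/s17.png

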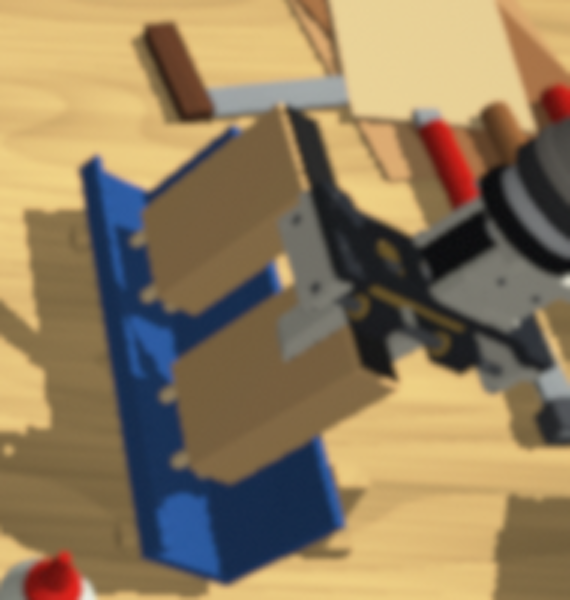

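Request:
carry_out:
  xyz:
    - [0,0,0.004]
    - [0,0,0.002]
    - [0,0,0]
  dr:
    - [0,0,0]
    - [0,0,0]
    - [0,0,0]

```text
time: 31.78
tool_pos: [565.4, 346.0, 158.1]
tcp_rot: [2.618, -0.001, 0.044]
contact_force: [0.6, -3.6, 5.6]
grip_width: 40.1
```

```bash
python3 pe.py
```

```text
legc [ 73.17 -19.78  95.11] rot [0.02 0.08 0.03] F [ 0.4 -6.   3.1] M [-1.11  0.2   0.26] w 40.1 t 31.775
```

Request:
carry_out:
  xyz:
    - [0,0,0]
    - [0,0,0]
    - [0,0,0]
    - [0,0,0]
  dr:
    - [0,0,0]
    - [0,0,0]
    - [0,0,0]
    - [0,0,0]
  gripper: 0.1

```text
time: 32.28
tool_pos: [565.2, 346.3, 157.2]
tcp_rot: [2.619, -0.001, 0.044]
contact_force: [0.2, 0.3, -0.0]
grip_width: 50.3
```

```bash
python3 pe.py; python3 snap.py 18 scene wrist
```

```text
legc [ 72.99 -19.08  94.49] rot [ 0.06  0.04 -0.  ] F [0.2 0.2 0.1] M [0.29 0.04 0.03] w 50.3 t 32.275
time 32.375
tool_pos [565.2204 346.1578 157.3028]
tcp_rot [ 2.6189e+00 -6.0000e-04  4.3900e-02]
contact_force [ 0.4755 -0.4522  0.2923]
moment [0.3237 0.0351 0.049 ]
grip_width 50.47011743120222
```

View pics/wrist18.png

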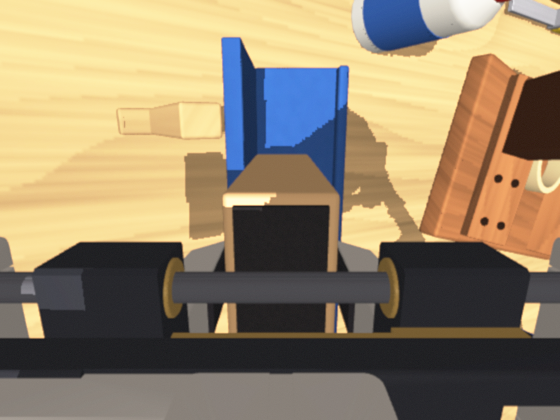

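Request:
carry_out:
  xyz:
    - [0,0,0]
    - [0,0,0]
    - [0,0,-0.1]
    - [0,0,-0.3]
    - [0,0,-0.4]
    - [0,0,-0.5]
    - [0,0,-0.5]
    - [0,0.2,-0.5]
  dr:
    - [0,0,0]
    - [0,0,0]
    - [0,0,0]
    - [0,0,0]
    - [0,0,0]
    - [0,0,0]
    - [0,0,0]
    - [0,0,0]
  gripper: 0.7

```text
time: 33.38
tool_pos: [562.1, 405.5, 283.5]
tcp_rot: [2.619, 0.0, 0.045]
contact_force: [1.1, 0.2, -0.6]
grip_width: 78.0
```

Request:
carry_out:
  xyz:
    - [0,0.7,-0.5]
    - [0,0.8,-0.4]
    - [0,0.8,-0.3]
    - [0,0.6,-0.1]
    - [0,0,0]
    - [0,0,0]
  dr:
    - [0,0,0]
    - [0,0,0]
    - [0,0,0]
    - [0,0,0]
    - [0,0,0]
    - [0,0,0]

```text
time: 34.12
tool_pos: [567.2, 293.5, 436.5]
tcp_rot: [2.619, 0.001, 0.044]
contact_force: [-0.2, 0.3, -1.0]
grip_width: 78.2
```

```bash
python3 snap.py 19 scene top wrist; python3 -c "
from h import *
crop('s19','scene19',370,120,190,200,3)
crop('t19','top19',130,110,300,160,2.6)"
```

```text
time 34.275
tool_pos [567.2583 293.9027 435.6782]
tcp_rot [2.6175e+00 2.1000e-03 4.5200e-02]
contact_force [0.3037 0.2298 1.1867]
moment [ 0.325  -0.0266  0.028 ]
grip_width 77.9692846462122
```

View pics/s19.png

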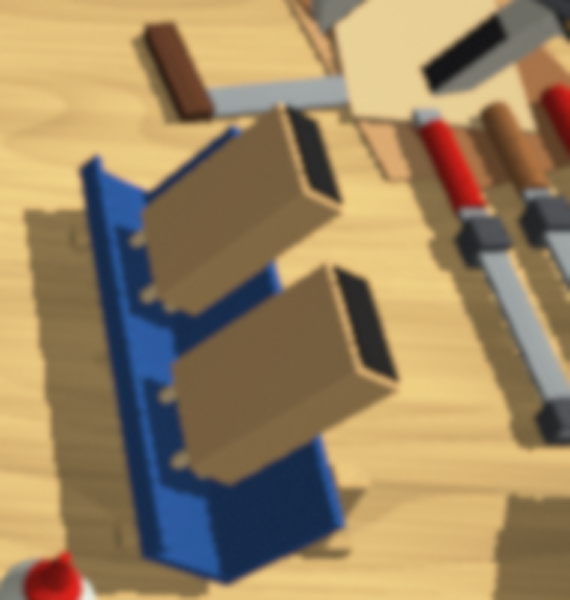

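View pics/t19.png

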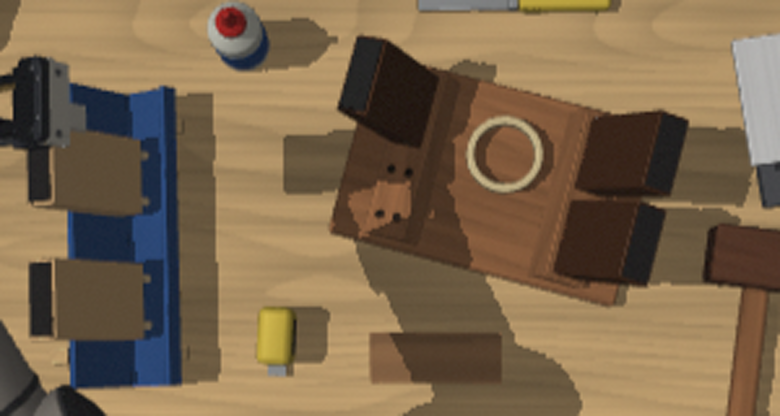

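View pics/scene19.png

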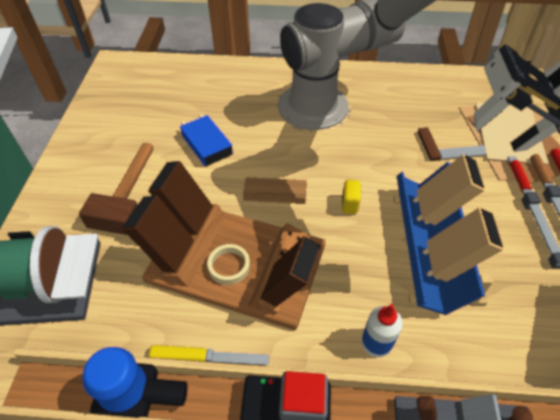

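Run:
```python
from h import *
g=lambda i:cv2.cvtColor(i,cv2.COLOR_BGR2GRAY).astype(np.float32)
for cam,regs in {"scene":{"gluedlegs":(130,160,85,110),"tape":(195,235,70,55),"walnut":(268,235,52,70),"spare":(405,150,75,75),"measure":(335,170,35,50),"bench":(60,330,100,60)},"top":{"gluedlegs":(340,145,60,80),"tape":(300,145,50,50),"walnut":(255,120,50,50),"spare":(135,205,65,35),"bottle":(200,100,50,45)}}.items():
    a=g(ld(cam+"0")["image"]);b=g(ld(cam+"19")["image"])
    for n,(u,v,w,h) in regs.items():
        s,r=cv2.phaseCorrelate(a[v:v+h,u:u+w],b[v:v+h,u:u+w],cv2.createHanningWindow((w,h),cv2.CV_32F)); print(cam,n,np.round(s,2),round(r,2))
# foot edges of placed leg, scene crop coords
S=ld("scene19");T=ld("top19")
s=lambda x,y:(370+x/3-.3,120+y/3-.3)
t=lambda x,y:(130+x/2.6-.3,110+y/2.6-.3)
for n,a,b in [("new in far",s(362,376),None),("new in near",s(328,266),None)]: print(n,onz(S,a,193).round(1))
for n,a in [("new in near",t(52,208)),("spare in far",t(52,262)),("spare in near",t(54,334))]: print(n,onz(T,a,193).round(1))
for n,a in [("spare in far",s(305,186)),("spare in near",s(281,106))]: print(n,onz(S,a,193).round(1))
```

```text
scene gluedlegs [0.01 0.02] 1.06
scene tape [0.04 0.03] 0.8
scene walnut [0.08 0.07] 0.6
scene spare [0.53 0.44] 0.95
scene measure [-0.01  0.19] 0.88
scene bench [-0.03 -0.03] 0.88
top gluedlegs [0.05 0.01] 1.0
top tape [-0.03 -0.02] 1.0
top walnut [-0.35  0.08] 0.93
top spare [ 0.06 -0.03] 1.03
top bottle [-0.04  0.55] 1.0
new in far [616.4 343.3 193. ]
new in near [528.7 338.5 193. ]
new in near [513.9 342.2 193. ]
spare in far [454.  340.3 193. ]
spare in near [374.7 335.7 193. ]
spare in far [457.6 335.8 193. ]
spare in near [379.4 332.2 193. ]
```

```bash
python3 -c "
from plant import close_job
print(close_job())"
```

```text
the job is handed in; nothing more can be done
None
```

The beech leg is out of the stool and standing in the free part of the leg rack, and the job is handed in at about 34 s.

- **Removal:** I gripped the leg across its thickness near the foot. I rocked it about ±6° over alternate dowel pairs until both pairs had come out past their 20 mm. The pull never went above about 14 N at any reading. When I lifted it clear, the force was just the leg's own weight.
- **Placing:** It went in at about x = +73 mm on the ledge. I eased it against the back board and then down onto the ledge (about 6 N each), let go, and backed the arm off.

**Last checks**
- **Stool, walnut leg, glued legs and tape roll:** Comparing first and last pictures, none shifted by more than about 0.35 px (under 1 mm). The walnut leg still looks fully home.
- **Placed leg:** It stands dowels down, leaning back like the spare. Its foot edge is 3.1° in yaw against the rack's 2.5°, and within about 2 mm of where a flat leg should be.
- **Disagreements:** The scene view gave a 0.5–0.7 px shift at the spare leg, but the new leg falls inside that comparison window. The top view showed no shift there (0.07 px). The glue bottle read 0.55 px in the top view, though the arm never went near it. I put both readings down to the changed picture, not movement. One top-view reading of the placed leg's near corner was about 15 mm off from the scene view, most likely because the gripper hid part of that corner.

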